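# Hang the tray arms and nest the beakers on one

### The job

Hang both tray arms on the slotted stand, one in each bay: put the two claws through the slots and press the arm down until it snaps fully home. Then, on the tray of one arm (either), nest all the beakers that are there inside one another, largest outermost, each standing on the floor of the next larger, and stand the tin upright on the other arm's tray. Leave the other things where they are.

Things in the scene. Friction and masses are not known exactly. Their poses are not given: they have to be found in the camera images.
- stand: fixed slotted steel stand: upright plate 4 mm thick, 220 mm wide (y), 204 mm tall, on a foot that reaches 15 mm in front. Origin: middle of the plate's front face, at the table; +x points back through the plate, the front faces the robot. Two bays side by side, each with two slots 14 mm wide, 25 mm either side of the bay's middle, 158 to 192 mm above the table.
- bay_l (a point): where an arm's origin lies when fully home in the left (+y) bay: on the stand's front face, 65 mm left of its middle, 100 mm above the table; axes as the stand, and a hung arm has the same axes. The claws pass the slots when the arm is held level 18 to 26 mm above home (best 22), with 3 mm play either side; push it back until its plate meets the stand, then press down.
- bay_r (a point): the same for the right (-y) bay, 65 mm right of the stand's middle. A hung arm has about 2 mm of play and droops by up to 3 degrees.
- catch_l (a joint): sprung bar behind the slots of the left bay, 0 at rest, about 0.005 m while the claws pass. It stops the claws about 17 mm above home; the arm's own weight does not pass it, a downward push of about 7 to 12 N does; then the arm snaps down and is held.
- catch_r (a joint): the same for the right bay
- tray_arm_a: one of two identical steel tray arms, 0.25 kg. Origin: middle of the lower rear edge (on the back plane, at the underside); +x points out of the back, toward the stand once hung; z up. Back plate 5 mm thick, 70 mm wide (y), 70 mm tall. Upright rib at y = 0, 12 mm thick, 70 mm tall, from x = -3 to -66 mm: grip it from above across y near x = -36. Beyond it a 30 mm tall toe to x = -87.
- tray_arm_b: same shape as the other arm. Square tray x = -85 to -169 mm, 84 mm wide, floor at z = 6 mm, lip to z = 12 mm, inside 76 x 76 mm. Two claws behind the plate at y = +25 and -25 mm, 8 mm wide: each runs back at z = 58 to 66 mm, then turns down to z = 44 mm, and ends at x = 15 mm. Both arms lie on their undersides at the start.
- tray_arm_a_mid (a point): centre of the tray floor of tray_arm_a (127 mm in front of its back plane, 6 mm above its underside), axes as the arm's.
- tray_arm_b_mid (a point): the same on tray_arm_b.
- beaker_1: the largest aluminium beaker, open at the top, slightly tapered, wall 2.5 mm, floor 4 mm thick: rim diameter 70 mm, foot diameter 64 mm, 60 mm tall. Origin: centre of its underside, z up. May be absent.
- beaker_2: the second aluminium beaker, open at the top, slightly tapered, wall 2.5 mm, floor 4 mm thick: rim diameter 58 mm, foot diameter 52 mm, 76 mm tall. Origin: centre of its underside, z up. May be absent.
- beaker_3: the third aluminium beaker, open at the top, slightly tapered, wall 2.5 mm, floor 4 mm thick: rim diameter 46 mm, foot diameter 40 mm, 92 mm tall. Origin: centre of its underside, z up. May be absent.
- beaker_4: the smallest in width and tallest aluminium beaker, open at the top, slightly tapered, wall 2.5 mm, floor 4 mm thick: rim diameter 34 mm, foot diameter 28 mm, 108 mm tall. Origin: centre of its underside, z up. May be absent. Nested, each beaker's rim stands 20 mm above that of the next larger size.
- tin: closed food tin, diameter 57 mm, 72 mm tall. Origin: centre of its underside, z up.
- pepper: bystander: spice jar, 42 mm in diameter, 96 mm tall, on the white cabinet. Origin: centre of its underside.
There are look-alikes about, which are no part of the job. What is shaped like the tin but black or purple is not meant.

How it is judged:
By the outcome, as a careful person would: the job done as asked, in the order asked, and still so for the second after the job is handed in, with the robot touching nothing.
Of beaker_1, beaker_2, beaker_3, beaker_4 only 2 to 4 are there at a start; the rules pass over those that are not, and their reading is None.
At some moment in a run one of tray_arm_a, tray_arm_b may be knocked a few centimetres aside while the robot is not near it.
It also fails if it takes over 208 s, if anything falls off the work surface, if the arm or the gripper's body presses on something with over 40 N, if the wrist force passes 120 N, or if a joint passes its speed limit or range.

### The arm

A 6-joint arm with a two-finger parallel gripper is mounted at the origin on a cart in front of the work surface, level with it; the furniture and walls round the work are solid. World frame = base frame: x ahead of the robot, y to its left, z up, the work surface at z = 0. Lengths are in mm, angles in rad, forces in N, time in s.
With the tool pointing down it reaches from about 325 to 900 mm from the base axis. Payload 6.1 kg.
Tool frame: the origin (TCP) lies on the centre line of the jaws, within the pads' length; the fingertips stand 25 mm ahead of it and the grasp point (between the pads) lies 6 mm ahead of it; z points along the fingers, y is the line along which they close (so a half turn about z gives the same grasp; the last joint's range is limited). The gripper opens to 85 mm and grips with 20 to 120 N. Pads are 22 mm wide; open, the fingers measure 114 mm over their backs; the gripper's body (76 mm by 85 mm) begins 54 mm behind the grasp point. The pads swing forward as they close: fully open they stand 13 mm farther back than shut.
Start: joints at [-1.471, 0.22, 1.526, -0, 1.395, -0.126], TCP at [139.922, -609.128, 220.8] pointing down, gripper open.
Joint ranges: [-2.98, 2.98], [-0.91, 2.08], [0.09, 2.57], [-1.24, 4.39], [0.2, 2.65], [-2.68, 2.68]. Speed limits (rad/s): [2.57, 2.57, 3.01, 3.14, 3.14, 3.14].

### API

Orientations are given as [roll, pitch, yaw] about the fixed x, y, z axes, in that order (R = Rz(yaw) Ry(pitch) Rx(roll)).
In Python, from rig import * gives the robot as it stands.
- The arm moves only by the tool play_rows, never from a script. Its argument "moves" is a list of rows, each a list of 7 numbers: the shift along the world's x, y, z in cm, then the turn, a rotation vector about the world's x, y, z in degrees, then the closure, from -1 (fully open) to 1 (shut), so that 0 is half open. In form: [[dx, dy, dz, rx, ry, rz, hand], ...]. A call has 1 to 10 rows; each row shifts and turns the commanded pose from where the row before left it; what a row does not reach is not made up. A row lasts 1/10 s, in which the tool goes at most 50 mm and 8.59 degrees, less where a joint would pass 70% of its speed; a pose out of reach is approached as far as the arm can. A call with a gripper value outside its range is refused whole. The fingers move at their own pace and stop on an object; "squeeze" is the grip in N (left out, the last holds). Time passes only in rows, so rows that do not move let the fingers close. It gives the time, the measured TCP pose, the force, the opening and the grip force at its end, in the units of the state.
- state(): the state, without advancing time (a new reading comes with each control period).
- grab_frame(name): name is "scene" or "top"; returns the picture (400x640x3 uint8, red, green, blue); there is no depth.
- camera_params(name): a dict with "vertical_fov" (degrees; the focal length in pixels is half the picture's height over the tangent of half this angle, whatever the lens; pixels are square), "cx", "cy" (the principal point, pixels), "eye" and "attitude" of the camera in the world. Camera axes: x right, y down, z forward; pixel columns grow to the right and rows downward; lengths in mm; the calibration is good to about 2 mm. A picture is of the moment at which its call begins. camera_params takes no time and is no camera call.
- finish_job(): hands the job in; it is judged then, once.
Trained networks look in the newest picture that a camera, given by its name, has taken for a name from the list of things; names that differ only in an ending like _2 or _b are one class to them, and where a whole thing is asked for, a point or a joint stands for the part that bears it (a point fixed in the world has none). Each returns a list of dicts, best first, with "confidence" (0 to 1); they miss things now and then, are a little off and sometimes report something else, mostly with a low value. They report only what shows in the picture. A call takes as long as a camera call. They do not tell look-alikes from the thing itself.
- recognise(camera, thing): "extent" ([centre column, centre row, width, height] as shares, 0 to 1, of the picture: columns of its width, rows of its height, round what is visible of it).
- place_of(camera, thing): "position" ([row, column] as shares, 0 to 1, of the picture: columns of its width, rows of its height: a listed point, or the origin of a listed thing).
The state is a dict: "time": time; "qpos": joint angles; "joint_vel": joint speeds; "joint_efforts": joint torques, N m; "ee_pos": TCP position; "ee_rot": TCP orientation; "ft_force": force on the tool from outside, world axes, zero at the start; "torque": the same for the moment, N m; "finger_gap": finger opening in mm; "finger_force": force on a finger pad.
Only numpy, scipy, OpenCV 4.12 (cv2) and the standard library are available. Lean on these libraries where they do the work, as an engineer would, in place of code of your own. Each camera call takes 0.05 s, during which the arm holds its last target. There are 200 camera calls.

## Working session

There is one attempt and no reset: what is moved stays moved. The work goes in short steps, Python scripts to look and compute and a tool call to move; the robot and the scene stay as the last step left them, time stands still between calls to the robot, and variables do not carry over. Pictures are saved under pics/ and viewed, at most 16 in all, crops included, and the job is handed in when it is done.

Besides the shell and the picture viewer there is one more tool, called after "Emit:" by a JSON object that holds its "api" and its "payload". play_rows: Moves the arm, as the interface text tells. Its arguments: {"type":"object","properties":{"moves":{"type":"array","items":{"type":"array","items":{"type":"number"}}},"squeeze":{"type":"number"}},"required":["moves"]}

```bash
ls; mkdir -p pics
python3 - <<'E'
from rig import *
import cv2
for n in("scene","top"):
    im=grab_frame(n); cv2.imwrite(f"pics/{n}0.png",im[:,:,::-1]); print(n,camera_params(n))
print(state())
for n in("scene","top"):
    for t in("tray_arm_a","tray_arm_a_mid","beaker_1","tin","stand","pepper"):
        print(n,t,[(round(d["confidence"],2),[round(float(v),3) for v in d["position"]]) for d in place_of(n,t)])
E
```

```text
pics
scene {'vertical_fov': 44.0349436446777, 'cx': 312.05798841118184, 'cy': 196.8451998086986, 'eye': array([-626.64510043, 1334.74492627,  905.27285047]), 'attitude': array([-2.00309669,  0.01019668, -2.40229306])}
top {'vertical_fov': 55.613893362533176, 'cx': 319.32844119489863, 'cy': 199.88494573171695, 'eye': array([ 367.52732017,   89.31126243, 1392.89373711]), 'attitude': array([-2.98835282, -0.02226907, -1.55670251])}
{'time': 0.1, 'qpos': array([-1.47109863e+00,  2.21178469e-01,  1.52752362e+00, -1.69986223e-05,
        1.39468834e+00, -1.26093718e-01]), 'joint_vel': array([ 2.30465533e-04, -1.76702149e-03, -2.22368704e-03, -8.73295399e-04,
        2.79254449e-04, -7.91235146e-06]), 'joint_efforts': array([ 5.76252951e-04, -4.98243284e+01, -3.90549088e+01, -1.83517404e-04,
        5.73518933e-03,  1.81259099e-05]), 'ee_pos': array([ 139.86040498, -608.56091757,  219.77507281]), 'ee_rot': array([-3.13980705e+00, -2.09489982e-04,  2.25794224e-01]), 'ft_force': array([0.43391813, 0.23153593, 0.60069597]), 'torque': array([ 0.0215005 , -0.04543663, -0.0512331 ]), 'finger_force': 0.0, 'finger_gap': 85.28862629145783}
scene tray_arm_a [(0.84, [0.46, 0.569]), (0.63, [0.49, 0.555])]
scene tray_arm_a_mid [(0.82, [0.519, 0.565])]
scene beaker_1 [(0.77, [0.678, 0.43]), (0.66, [0.647, 0.478]), (0.38, [0.487, 0.559])]
scene tin [(0.8, [0.495, 0.521]), (0.74, [0.468, 0.538])]
scene stand [(0.88, [0.516, 0.452])]
scene pepper [(0.61, [0.676, 0.319]), (0.6, [0.46, 0.572])]
top tray_arm_a [(0.92, [0.509, 0.634]), (0.64, [0.487, 0.689])]
top tray_arm_a_mid [(0.81, [0.575, 0.595])]
top beaker_1 [(0.82, [0.631, 0.357]), (0.6, [0.635, 0.407])]
top tin [(0.76, [0.477, 0.591]), (0.68, [0.453, 0.641]), (0.62, [0.588, 0.545])]
top stand [(0.83, [0.421, 0.513])]
top pepper [(0.47, [0.502, 0.295]), (0.31, [0.48, 0.689])]
```

View pics/scene0.png

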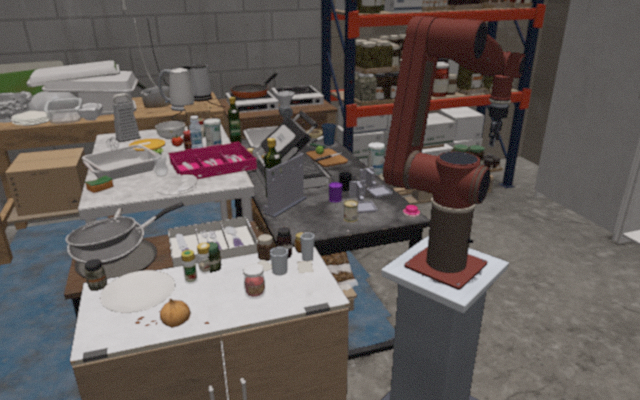

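View pics/top0.png

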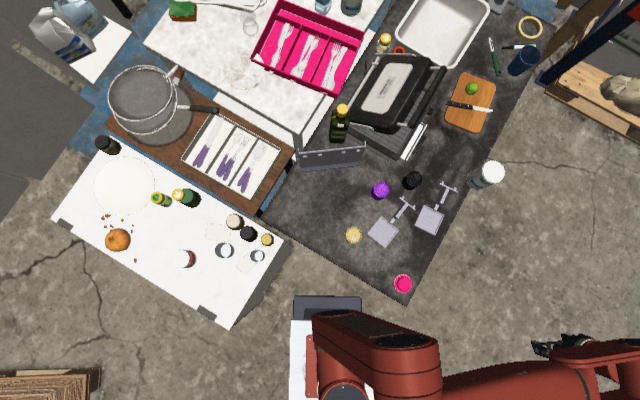

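The scene view shows the stand at about (285,185), the trays at about (365,205) and (380,190), and two beakers at (279,262) and (307,246). Tin-shaped things in the top view are cream (353,235), purple (381,190) and black (412,180); pink at (403,284) is something flat. The cream one fits the description, and I'll check it in a crop.

```bash
cat > h.py <<'E'
from rig import *
import numpy as np, cv2
from scipy.spatial.transform import Rotation as Ro
def cam(n):
    c=camera_params(n); f=200/np.tan(np.radians(c["vertical_fov"])/2)
    return f,c["cx"],c["cy"],np.array(c["eye"]),Ro.from_euler("xyz",c["attitude"]).as_matrix()
def ray(n,uv):
    f,cx,cy,e,R=cam(n); d=R@np.array([(uv[0]-cx)/f,(uv[1]-cy)/f,1.]); return e,d/np.linalg.norm(d)
def at_z(n,uv,z=0.):
    e,d=ray(n,uv); return e+d*(z-e[2])/d[2]
def proj(n,p):
    f,cx,cy,e,R=cam(n); q=(np.atleast_2d(p)-e)@R; return np.c_[f*q[:,0]/q[:,2]+cx,f*q[:,1]/q[:,2]+cy]
def tri(a,b):
    e1,d1=ray("top",a); e2,d2=ray("scene",b)
    s=np.linalg.lstsq(np.c_[d1,-d2],e2-e1,rcond=None)[0]
    p,q=e1+s[0]*d1,e2+s[1]*d2; return (p+q)/2,np.linalg.norm(p-q)
def crop(n,im,c,hw,hh,k,name):
    x,y=int(c[0]-hw),int(c[1]-hh); s=im[max(y,0):y+2*hh,max(x,0):x+2*hw,::-1]
    cv2.imwrite("pics/"+name,cv2.resize(s,None,fx=k,fy=k,interpolation=cv2.INTER_CUBIC))
E
python3 - <<'E'
from h import *
np.set_printoptions(precision=1,suppress=True)
P=lambda a,b:print(a,b,*tri(a,b))
S=lambda r,c:(c*640,r*400)
P(S(.509,.634),S(.46,.569));P(S(.509,.634),S(.49,.555));P(S(.487,.689),S(.46,.569))
P(S(.575,.595),S(.519,.565));P(S(.631,.357),S(.678,.43));P(S(.635,.407),S(.647,.478));P(S(.588,.545),S(.53,.548));P(S(.421,.513),S(.516,.452))
print(at_z("top",S(.588,.545)),at_z("top",(403,284)))
t=cv2.imread("pics/top0.png");s=cv2.imread("pics/scene0.png")
a=cv2.resize(t[130:300,180:470],None,fx=2.7,fy=2.7,interpolation=2)
cv2.imwrite("pics/topc.png",a)
cv2.imwrite("pics/scc.png",cv2.resize(s[140:300,230:430],None,fx=3.7,fy=3.7,interpolation=2))
E
```

```text
(405.76, 203.6) (364.15999999999997, 184.0) [ 553.5 -257.6   54.7] 32.96926031665947
(405.76, 203.6) (355.20000000000005, 196.0) [ 579.  -262.3  -11.8] 6.436402045182448
(440.96, 194.79999999999998) (364.15999999999997, 184.0) [ 618.8 -391.2   -6.6] 18.746723635614984
(380.79999999999995, 229.99999999999997) (361.59999999999997, 207.6) [ 475.1 -166.7   -0.6] 0.7288865098492274
(228.48, 252.4) (275.2, 271.20000000000005) [392.8 395.5  -2.8] 21.24585784571824
(260.47999999999996, 254.0) (305.91999999999996, 258.8) [381.6 273.2  -6. ] 1.5608582992609126
(348.8, 235.2) (350.72, 212.0) [447.7 -48.8  32.4] 10.551381949004778
(328.32, 168.4) (289.28000000000003, 206.4) [703.5  29.8   3.7] 1.571204172871221
[453.9 -48.7   0. ] [ 281.1 -245.2    0. ]
```

View pics/topc.png

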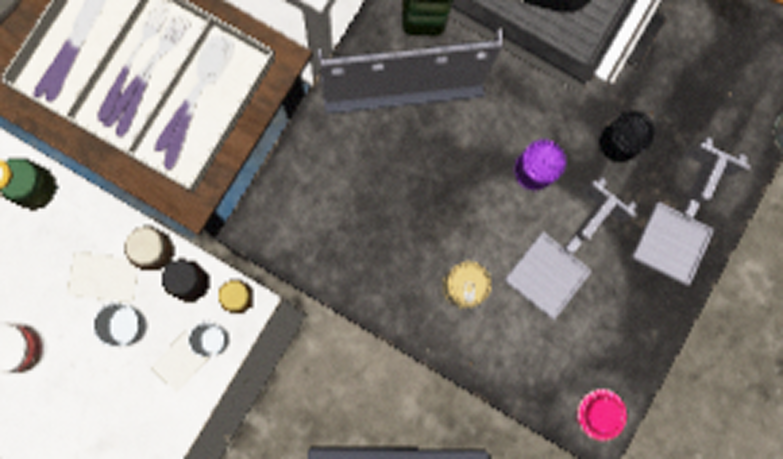

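View pics/scc.png

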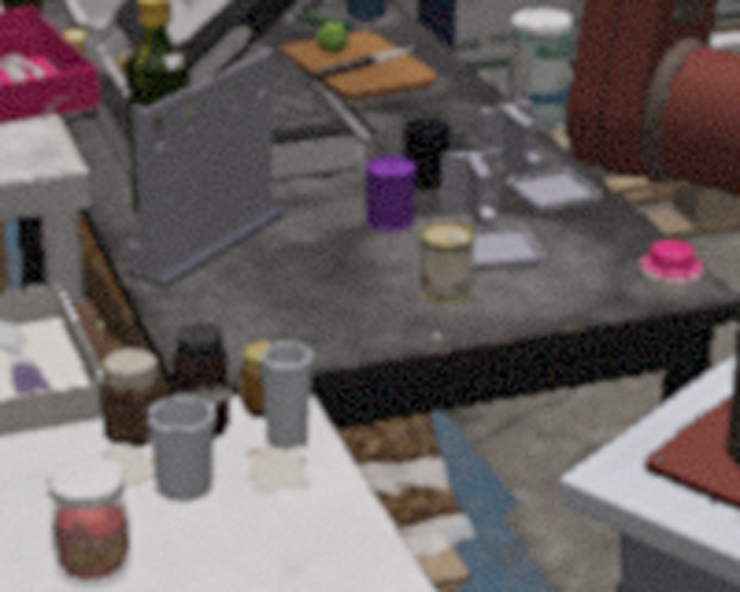

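Two beakers only: in the top crop at (120,325) and (208,340). By width they look like sizes 2 and 3. The cream tin at crop (468,283) is the tin; purple (541,163) and black (627,136) are look-alikes, and pink is a flat thing. Next I'll measure the stand.

Run:
```python
import cv2,numpy as np
t=cv2.imread("pics/top0.png");s=cv2.imread("pics/scene0.png")
a=cv2.resize(t[140:175,290:375],None,fx=8,fy=8,interpolation=2)  #680x280
b=cv2.resize(s[150:220,255:310],None,fx=4.5,fy=4.5,interpolation=2)
c=cv2.resize(s[230:280,265:325],None,fx=6,fy=6,interpolation=2)
h=np.zeros((620,700,3),np.uint8)
h[:280,:680]=a;h[285:600,:b.shape[1]]=b;h[285:585,300:660]=c
cv2.imwrite("pics/st.png",h[:600])
```

```text
(no output)
```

View pics/st.png

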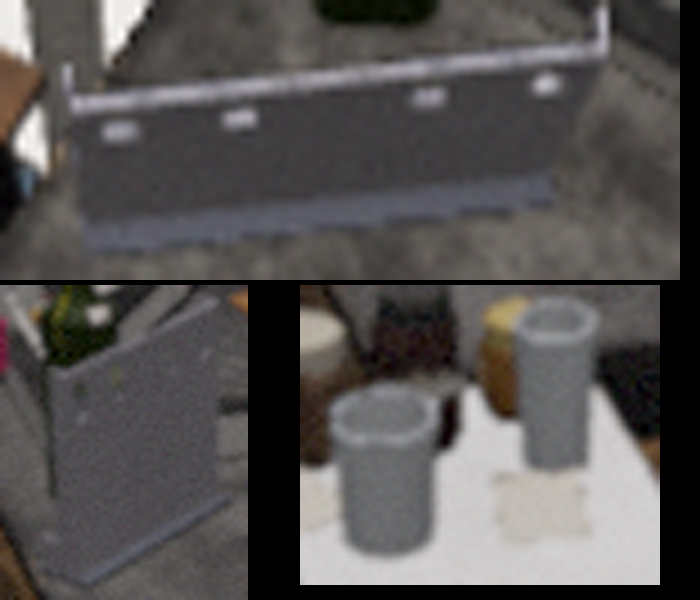

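The crop shows the stand's top-front edge from (72,110) to (606,52), its foot from (88,250) to (553,208), and the two beakers. Next I'll fit poses and sizes.

Run:
```python
from h import *
from scipy.optimize import least_squares
np.set_printoptions(precision=1,suppress=True)
T=lambda p:np.array([(p[0]+.5)/8-.5+290,(p[1]+.5)/8-.5+140])
S=lambda p:np.array([(p[0]+.5)/4.5-.5+255,(p[1]-285+.5)/4.5-.5+150])
M=np.array([[0,110,204],[0,-110,204],[-15,110,0],[-15,-110,0]],float)
t=np.array([T(p) for p in[(72,110),(606,52),(88,250),(553,208)]]);s=np.array([S(p) for p in[(52,375),(217,298),(88,583),(228,500)]])
def W(q): return M@Ro.from_euler("z",q[2]).as_matrix().T+[q[0],q[1],0]
f=lambda q:np.r_[(proj("top",W(q))-t).ravel(),(proj("scene",W(q))-s).ravel()]
r=least_squares(f,[700,30,.09],x_scale=[1,1,.01]);print(r.x,np.degrees(r.x[2]));print(f(r.x))
q=r.x
for b in(65,-65):print("bay",np.array([[0,b,100]])@Ro.from_euler("z",q[2]).as_matrix().T+[q[0],q[1],0])
# slots
sl=np.array([[0,y,175] for y in(90,40,-40,-90)])@Ro.from_euler("z",q[2]).as_matrix().T+[q[0],q[1],0]
print(proj("top",sl),[T(p) for p in[(120,131),(240,119),(428,97),(546,83)]])
# beakers
for n,c in(("L",(392.8,390)),("R",(381.6,273.2))):
  for D,d,H in((70,64,60),(58,52,76),(46,40,92),(34,28,108)):
    a=np.linspace(0,6.283,60);rim=np.c_[c[0]+D/2*np.cos(a),c[1]+D/2*np.sin(a),0*a+H];ft=np.c_[c[0]+d/2*np.cos(a),c[1]+d/2*np.sin(a),0*a]
    p=proj("scene",rim);g=proj("scene",ft);print(n,D,"w",np.ptp(p[:,0]),"h",g[:,1].max()-p[:,1].min(),p.min(0),g.max(0))
# arms
C=lambda p:np.array([(p[0]+.5)/2.7-.5+180,(p[1]+.5)/2.7-.5+130])
for bar,tr in(([(598,183),(632,213)],[(540,233),(590,270),(555,317),(508,280)]),([(705,142),(745,165)],[(660,203),(713,235),(690,283),(635,252)])):
  m=np.mean([at_z("top",C(p),12) for p in tr],0);b=[at_z("top",C(p),68) for p in bar];k=np.mean(b,0)
  tr=[at_z("top",C(p),12) for p in tr]
  print("mid",m,"bar",k,"len",np.linalg.norm(k[:2]-m[:2]),"yaw",np.degrees(np.arctan2(*(k-m)[[1,0]])),"sides",[np.degrees(np.arctan2(*(tr[i-1]-tr[i])[[1,0]])) for i in range(4)],"bar",np.linalg.norm(b[0]-b[1]))
for p in((468,283),(541,163),(627,136)):print("tin top",at_z("top",C(p),72))
for p in((120,325),(208,340),(184,280),(235,297),(150,247)):print("cab",at_z("top",C(p),80))
```

```text
[718.8  26.6   0.1] 6.691258242325969
[-0.4 -1.   0.3 -0.1 -0.2  0.3 -0.3  0.1  2.  -0.9 -0.7  0.3 -0.7  0.8
  0.5  0.3]
bay [[711.3  91.2 100. ]]
bay [[726.4 -37.9 100. ]]
[[304.5 154.1]
 [319.5 152.7]
 [343.5 150.5]
 [358.4 149.1]] [array([304.6, 155.9]), array([319.6, 154.4]), array([343.1, 151.7]), array([357.8, 149.9])]
L 70 w 21.503858565508892 h 26.540148879910646 [268.1 249.1] [289.2 275.6]
L 58 w 17.890788990364797 h 28.75689838391787 [269.7 245.8] [287.4 274.6]
L 46 w 14.247868267999934 h 31.029401058952033 [271.4 242.5] [285.6 273.6]
L 34 w 10.574723309280046 h 33.35869308644425 [273.  239.2] [283.8 272.5]
R 70 w 20.558549553497812 h 25.162712049384282 [295.6 237.2] [315.4 262.3]
R 58 w 17.100822668426076 h 27.4152832041938 [297.2 234. ] [313.6 261.4]
R 46 w 13.61595364171302 h 29.719972040427308 [298.9 230.7] [311.9 260.4]
R 34 w 10.103621489581883 h 32.077718555553105 [300.6 227.4] [310.2 259.5]
mid [ 468.6 -171.7   12. ] bar [ 566.9 -250.3   68. ] len 125.89125609473069 yaw -38.65042721642239 sides [np.float64(145.6989556511139), np.float64(53.85614515672262), np.float64(-37.126285568760935), np.float64(-127.64806427938929)] bar 58.92817870395834
mid [ 514.5 -344.9   12. ] bar [ 629.1 -398.4   68. ] len 126.47557208800515 yaw -25.006553499449115 sides [np.float64(151.99489259479742), np.float64(59.066354668641715), np.float64(-27.12629427248419), np.float64(-118.96603341547842)] bar 60.3519039487917
tin top [452.1 -56.3  72. ]
tin top [ 611.1 -152.5   72. ]
tin top [ 649.5 -267.1   72. ]
cab [391.7 385.6  80. ]
cab [374.5 274.   80. ]
cab [449.7 307.4  80. ]
cab [429.2 241.8  80. ]
cab [491.2 352.6  80. ]
```

Everything fits: beakers 2 and 3, the stand at (719,27) with yaw 6.7°, one arm rib at (536,-224) with yaw -38°, and the other at (591,-382) with yaw -26°. I'll go above the first arm.

Emit:
{"api": "play_rows", "payload": {"moves": [[3.3,3.2,0,0,0,-5.1,-1],[3.3,3.2,0,0,0,-5.1,-1],[3.3,3.2,0,0,0,-5.1,-1],[3.3,3.2,0,0,0,-5.1,-1],[3.3,3.2,0,0,0,-5.1,-1],[3.3,3.2,0,0,0,-5.1,-1],[3.3,3.2,0,0,0,-5.1,-1],[3.3,3.2,0,0,0,-5.1,-1],[3.3,3.2,0,0,0,-5.1,-1],[3.3,3.2,0,0,0,-5.1,-1]]}}

```text
time: 1.7
ee_pos: [471.1, -287.7, 221.1]
ee_rot: [3.142, -0.001, -0.668]
ft_force: [0.0, -0.8, -0.1]
finger_gap: 85.4
finger_force: 0.0
```

Emit:
{"api": "play_rows", "payload": {"moves": [[3.3,3.2,0,0,0,0,-1],[3.3,3.2,0,0,0,0,-1],[0,0,0,0,0,0,-0.5],[0,0,0,0,0,0,-0.5],[0,0,0,0,0,0,-0.5]]}}

```text
time: 2.2
ee_pos: [535.3, -225.8, 220.7]
ee_rot: [3.141, 0.0, -0.665]
ft_force: [0.3, 0.1, 0.0]
finger_gap: 64.1
finger_force: 0.0
```

Run:
```python
from h import *
im=grab_frame("scene");t=grab_frame("top")
a=cv2.resize(im[130:230,330:430],None,fx=5,fy=5,interpolation=2)
b=cv2.resize(t[170:270,340:440],None,fx=3,fy=3,interpolation=2)
h=np.zeros((500,800,3),np.uint8);h[:,:500]=a;h[:300,500:]=b
cv2.imwrite("pics/g1.png",h[:,:,::-1]);s=state();print(s["ee_pos"],np.degrees(s["ee_rot"]),s["finger_gap"])
print([round(v,1) for v in proj("scene",[[535.6,-224,70]])[0]],proj("top",[[535.6,-224,70]]))
```

```text
[ 535.08407259 -226.29665041  220.81448784] [ 1.79982109e+02  1.71270149e-03 -3.81702290e+01] 63.7718191665346
[np.float64(359.0), np.float64(184.2)] [[400.35998108 211.56119349]]
```

View pics/g1.png

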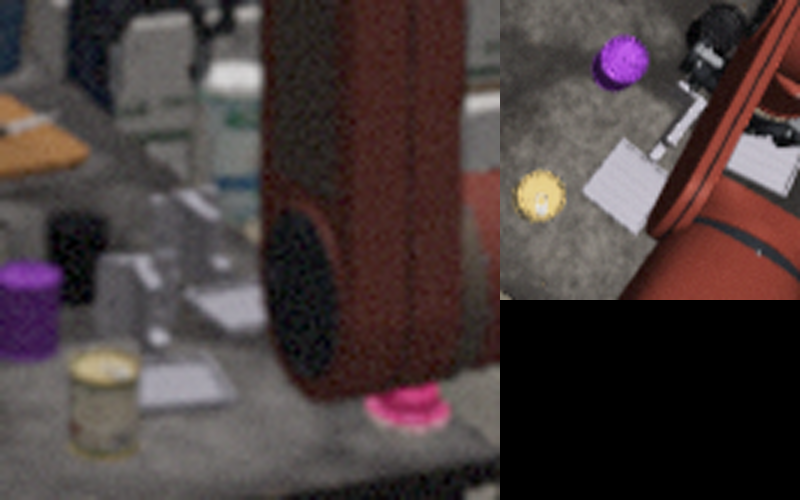

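The rib shows in the inset from (665,140) to (703,97) and my predicted grasp point lies on it, so I'll descend.

Emit:
{"api": "play_rows", "payload": {"moves": [[0,0.1,-3.5,0,0,0,-0.5],[0,0.1,-3.5,0,0,0,-0.5],[0,0,-3.5,0,0,0,-0.5],[0,0,-3,0,0,0,-0.5],[0,0,-2,0,0,0,-0.5],[0,0,0,0,0,0,1],[0,0,0,0,0,0,1],[0,0,0,0,0,0,1],[0,0,0,0,0,0,1],[0,0,0,0,0,0,1]], "squeeze": 100}}

```text
time: 3.3
ee_pos: [536.7, -223.7, 67.2]
ee_rot: [-3.141, -0.002, -0.664]
ft_force: [0.3, 0.1, -0.9]
finger_gap: -0.2
finger_force: 0.0
```

Emit:
{"api": "play_rows", "payload": {"moves": [[0,0,0,0,0,0,1],[0,0,0,0,0,0,1],[0,0,0,0,0,0,1]]}}

```text
time: 3.6
ee_pos: [536.0, -223.0, 65.9]
ee_rot: [-3.142, -0.0, -0.664]
ft_force: [-0.4, -0.2, 0.3]
finger_gap: -0.2
finger_force: 0.0
```

Run:
```python
from h import *
im=grab_frame("scene");t=grab_frame("top")
a=cv2.resize(im[130:230,330:410],None,fx=5,fy=5,interpolation=2)
b=cv2.resize(t[180:270,360:440],None,fx=5,fy=5,interpolation=2)
h=np.zeros((500,800,3),np.uint8);h[:,:400]=a;h[:450,400:]=b
cv2.imwrite("pics/g2.png",h[:,:,::-1])
print(proj("scene",[[535.6,-223,70],[535.6,-223,40]]),proj("top",[[535.6,-223,70]]))
for c in("top","scene"):
  for n in("tray_arm_a","tray_arm_a_mid"): print(c,n,[(round(d["confidence"],2),[round(float(d["position"][1])*640,1),round(float(d["position"][0])*400,1)]) for d in place_of(c,n)])
```

```text
[[358.86285292 184.22683164]
 [358.65653639 190.66259644]] [[400.07806192 211.55645935]]
top tray_arm_a [(0.3, [350.5, 237.6])]
top tray_arm_a_mid [(0.63, [379.1, 229.7]), (0.43, [349.3, 154.0])]
scene tray_arm_a [(0.95, [355.9, 195.4]), (0.68, [303.6, 259.9]), (0.63, [366.3, 183.2])]
scene tray_arm_a_mid [(0.81, [363.3, 205.7])]
```

View pics/g2.png

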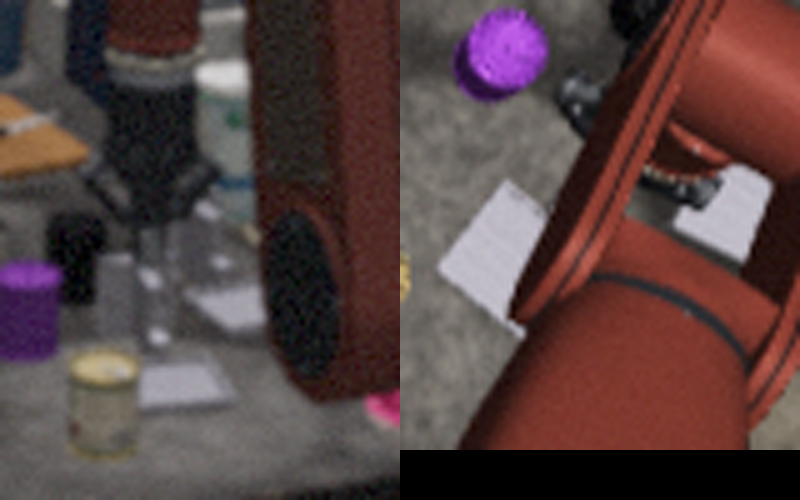

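```bash
cat >> h.py <<'E'
def armpts(x,y,yaw,z=0):
    P=np.array([[-3,0,70],[-66,0,70],[-66,0,30],[-87,0,30],[0,35,70],[0,-35,70],[-85,42,12],[-85,-42,12],[-169,-42,12],[-169,42,12],[15,25,66],[15,-25,66]],float)
    return P@Ro.from_euler("z",yaw,degrees=True).as_matrix().T+[x,y,z]
E
python3 - <<'E'
from h import *
np.set_printoptions(precision=1,suppress=True)
# origin = mid + 127*(cos,sin)
y=-38;m=np.array([468.6,-171.7]);o=m+127*np.array([np.cos(np.radians(y)),np.sin(np.radians(y))]);print(o)
p=armpts(*o,y)
t=cv2.resize(cv2.imread("pics/top0.png")[180:260,365:445],None,fx=5,fy=5,interpolation=2)
s=cv2.resize(cv2.imread("pics/scene0.png")[160:220,340:410],None,fx=5.7,fy=5.7,interpolation=2)
L=[(0,1),(1,2),(2,3),(4,5),(6,7),(7,8),(8,9),(9,6),(5,11),(4,10)]
for im,n,off,k in((t,"top",(365,180),5),(s,"scene",(340,160),5.7)):
    q=((proj(n,p)-off+.5)*k).astype(int)
    for a,b in L: cv2.line(im,tuple(map(int,q[a])),tuple(map(int,q[b])),(0,255,0) if a>2 else (0,0,255),1)
h=np.zeros((400,800,3),np.uint8);h[:,:400]=t;h[:342,400:799]=s
cv2.imwrite("pics/ov.png",h)
E
```

```text
[ 568.7 -249.9]
```

View pics/ov.png

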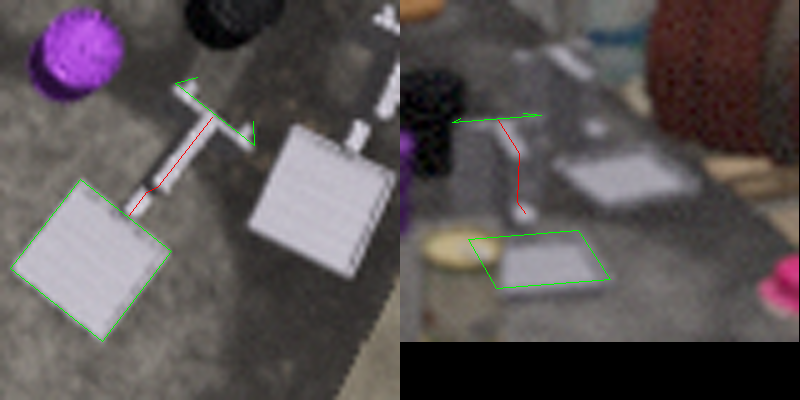

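Emit:
{"api": "play_rows", "payload": {"moves": [[0,0,2,0,0,0,1],[0,0,2,0,0,0,1],[0,0,0,0,0,0,1],[0,0,0,0,0,0,1]]}}

```text
time: 4.3
ee_pos: [536.2, -223.3, 105.9]
ee_rot: [-3.141, -0.001, -0.664]
ft_force: [0.2, 0.2, -0.8]
finger_gap: -0.2
finger_force: 0.0
```

Run:
```python
from h import *
np.set_printoptions(precision=1,suppress=True)
im=grab_frame("scene")[:,:,::-1];t=grab_frame("top")[:,:,::-1]
z=cv2.imread("pics/scene0.png")
c=lambda i:cv2.resize(i[145:220,335:385],None,fx=7.5,fy=7.5,interpolation=2)
d=np.clip(cv2.absdiff(cv2.GaussianBlur(im,(0,0),.8),cv2.GaussianBlur(z,(0,0),.8)).astype(int)*3,0,255).astype(np.uint8)
h=np.hstack([c(im),c(d)])
q=((proj("scene",[[536.2,-223.3,106],[536.2,-223.3,81],[536,-223,154]])-[335,145]+.5)*7.5)
print(q)
for u in q: cv2.circle(h,tuple(map(int,u)),3,(0,255,0),1)
cv2.imwrite("pics/g3.png",h)
```

```text
[[184.1 238.8]
 [182.8 279.7]
 [186.6 159.5]]
```

View pics/g3.png

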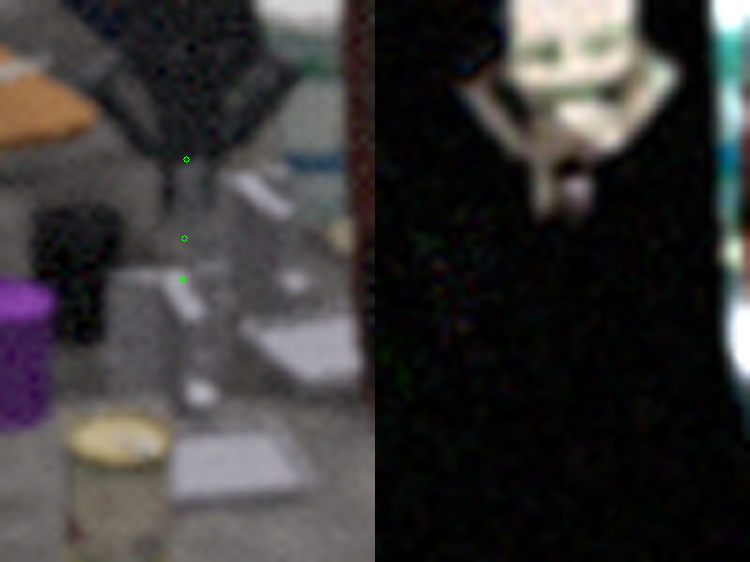

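The fingers appear about 40 mm higher than their reported pose implies (their tips at crop y≈215, where 280 is predicted). That explains the miss. TCP z≈28 is safe under either reading, so I'll grip there.

Emit:
{"api": "play_rows", "payload": {"moves": [[0,0,0,0,0,0,-0.5],[0,0,0,0,0,0,-0.5],[0,0,0,0,0,0,-0.5],[0,0,0,0,0,0,-0.5],[0,0,-2,0,0,0,-0.5],[0,0,-2,0,0,0,-0.5],[0,0,-1,0,0,0,-0.5],[0,0,-1,0,0,0,-0.5],[0,0,-1,0,0,0,-0.5],[0,0,-0.8,0,0,0,-0.5]]}}

```text
time: 5.4
ee_pos: [536.1, -223.2, 27.4]
ee_rot: [-3.142, -0.0, -0.664]
ft_force: [0.1, 0.7, 0.7]
finger_gap: 63.9
finger_force: 0.0
```

Emit:
{"api": "play_rows", "payload": {"moves": [[0,0,0,0,0,0,1],[0,0,0,0,0,0,1],[0,0,0,0,0,0,1],[0,0,0,0,0,0,1],[0,0,0,0,0,0,1],[0,0,0,0,0,0,1],[0,0,0,0,0,0,1]]}}

```text
time: 6.1
ee_pos: [536.7, -223.6, 28.8]
ee_rot: [-3.141, -0.002, -0.664]
ft_force: [-0.4, 0.8, 5.2]
finger_gap: 10.8
finger_force: 98.2
```

Gripped. I'll lift, turn to the stand's yaw and move in front of the left bay.

Emit:
{"api": "play_rows", "payload": {"moves": [[0,0,1.5,0,0,0,1],[0,0,3,0,0,0,1],[0,0,3,0,0,0,1],[0,0,3,0,0,0,1],[0,0,3,0,0,0,1],[0,0,0,0,0,7.45,1],[0,0,0,0,0,7.45,1],[0,0,0,0,0,7.45,1],[0,0,0,0,0,7.45,1],[0,0,0,0,0,7.45,1]]}}

```text
time: 7.1
ee_pos: [535.3, -222.7, 162.7]
ee_rot: [-3.141, 0.001, -0.009]
ft_force: [0.1, 0.4, -2.8]
finger_gap: 10.9
finger_force: 97.4
```

Emit:
{"api": "play_rows", "payload": {"moves": [[0.5,3,0,0,0,7.45,1],[0.5,3.1,0,0,0,0,1],[1,3.1,0,0,0,0,1],[1,3.1,0,0,0,0,1],[1,3.1,0,0,0,0,1],[1,3.1,0,0,0,0,1],[1,3,0,0,0,0,1],[1,3,0,0,0,0,1],[1,3,0,0,0,0,1],[1.2,3,0,0,0,0,1]]}}

```text
time: 8.1
ee_pos: [627.3, 83.3, 162.7]
ee_rot: [-3.141, 0.001, 0.116]
ft_force: [-0.1, -0.2, -2.4]
finger_gap: 10.5
finger_force: 97.8
```

Emit:
{"api": "play_rows", "payload": {"moves": [[0,0,0,0,0,0,1],[0,0,0,0,0,0,1]]}}

```text
time: 8.3
ee_pos: [627.3, 82.6, 162.5]
ee_rot: [3.141, 0.002, 0.118]
ft_force: [0.1, -0.5, -2.7]
finger_gap: 10.9
finger_force: 98.0
```

Run:
```python
from h import *
np.set_printoptions(precision=1,suppress=True)
s=state();e=s["ee_pos"];print(e,np.degrees(s["ee_rot"]),s["finger_gap"],s["ft_force"])
im=grab_frame("scene")[:,:,::-1].copy();t=grab_frame("top")[:,:,::-1].copy()
yaw=np.degrees(s["ee_rot"][2]);o=e[:2]+42*np.array([np.cos(np.radians(yaw)),np.sin(np.radians(yaw))])
p=armpts(*o,yaw,e[2]-28.8)
T=cv2.resize(t[130:230,270:390],None,fx=3.3,fy=3.3,interpolation=2)
S=cv2.resize(im[130:230,250:350],None,fx=4,fy=4,interpolation=2)
L=[(0,1),(1,2),(2,3),(4,5),(6,7),(7,8),(8,9),(9,6),(5,11),(4,10)]
for i,n,off,k in((T,"top",(270,130),3.3),(S,"scene",(250,130),4)):
    q=((proj(n,p)-off+.5)*k).astype(int)
    for a,b in L: cv2.line(i,tuple(map(int,q[a])),tuple(map(int,q[b])),(0,255,0) if a>2 else (0,0,255),1)
h=np.zeros((400,800,3),np.uint8);h[:330,:396]=T;h[:,400:]=S
cv2.imwrite("pics/ov2.png",h)
```

```text
[627.3  82.6 162.5] [180.    0.1   6.7] 10.876343746173973 [ 0.1 -0.5 -2.7]
```

View pics/ov2.png

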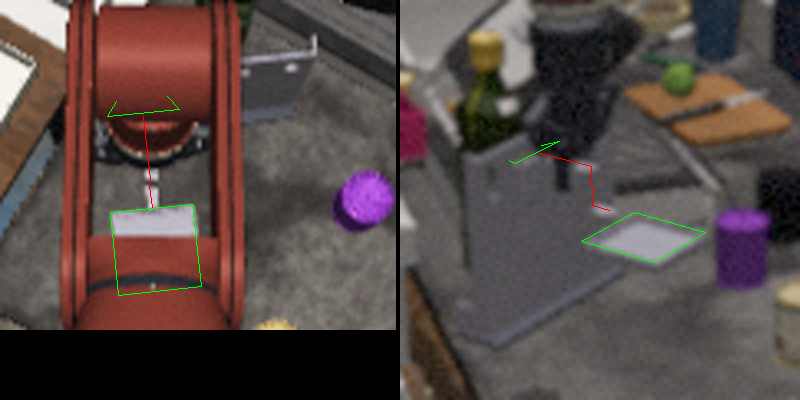

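The overlay matches in both views and the arm is level. I'll lower to +22 and insert.

Emit:
{"api": "play_rows", "payload": {"moves": [[0,-0.1,-0.6,0,0,0,1],[0,0,-0.5,0,0,0,1],[0.7,0.08,0,0,0,0,1],[0.7,0.08,0,0,0,0,1],[0.5,0.06,0,0,0,0,1],[0.5,0.06,0,0,0,0,1],[0.5,0.06,0,0,0,0,1],[0.3,0.03,0,0,0,0,1]]}}

```text
time: 9.2
ee_pos: [660.5, 84.7, 151.9]
ee_rot: [-3.142, -0.0, 0.116]
ft_force: [-0.4, 0.7, -2.8]
finger_gap: 10.5
finger_force: 98.0
```

Emit:
{"api": "play_rows", "payload": {"moves": [[0.3,0.03,0,0,0,0,1],[0.2,0.02,0,0,0,0,1],[0.2,0.02,0,0,0,0,1],[0,0,0,0,0,0,1]]}}

```text
time: 9.6
ee_pos: [666.7, 85.2, 151.7]
ee_rot: [3.142, 0.001, 0.116]
ft_force: [-0.8, -0.9, -1.2]
finger_gap: 10.5
finger_force: 98.1
```

Emit:
{"api": "play_rows", "payload": {"moves": [[0.15,0.02,0,0,0,0,1],[0.15,0.02,0,0,0,0,1],[0,0,0,0,0,0,1]]}}

```text
time: 9.9
ee_pos: [666.8, 85.2, 151.2]
ee_rot: [3.141, 0.008, 0.117]
ft_force: [-13.8, -3.2, 3.0]
finger_gap: 10.5
finger_force: 98.9
```

Emit:
{"api": "play_rows", "payload": {"moves": [[0.15,0.02,0,0,0,0,1],[0.1,0.02,0,0,0,0,1],[0,0,0,0,0,0,1]]}}

```text
time: 10.2
ee_pos: [666.7, 85.2, 150.9]
ee_rot: [3.141, 0.014, 0.117]
ft_force: [-23.5, -5.4, 8.3]
finger_gap: 10.6
finger_force: 99.7
```

Emit:
{"api": "play_rows", "payload": {"moves": [[-0.4,-0.05,0,0,0,0,1],[0,0,-0.3,0,0,0,1],[0,0,-0.3,0,0,0,1],[0,0,0,0,0,0,1]]}}

```text
time: 10.6
ee_pos: [666.7, 85.6, 145.5]
ee_rot: [-3.141, 0.004, 0.116]
ft_force: [-7.8, -0.6, 1.5]
finger_gap: 10.6
finger_force: 98.6
```

Emit:
{"api": "play_rows", "payload": {"moves": [[0,0,-0.3,0,0,0,1],[0,0,-0.2,0,0,0,1],[0,0,-0.2,0,0,0,1],[0,0,0,0,0,0,1]]}}

```text
time: 11.0
ee_pos: [666.6, 85.6, 138.1]
ee_rot: [-3.141, 0.004, 0.116]
ft_force: [-7.6, -0.7, -0.2]
finger_gap: 10.3
finger_force: 98.4
```

Emit:
{"api": "play_rows", "payload": {"moves": [[0,0,-0.3,0,0,0,1],[0,0,-0.3,0,0,0,1],[0,0,-0.2,0,0,0,1],[0,0,0,0,0,0,1]]}}

```text
time: 11.4
ee_pos: [666.7, 85.6, 129.6]
ee_rot: [-3.141, 0.004, 0.116]
ft_force: [-5.6, -0.3, -3.6]
finger_gap: 10.4
finger_force: 97.9
```

Emit:
{"api": "play_rows", "payload": {"moves": [[0,0,-0.2,0,0,0,1],[0,0,-0.2,0,0,0,1],[0,0,0,0,0,0,1]]}}

```text
time: 11.7
ee_pos: [666.8, 85.5, 128.7]
ee_rot: [3.141, 0.003, 0.117]
ft_force: [-15.2, -0.8, 11.1]
finger_gap: 10.7
finger_force: 100.1
```

Emit:
{"api": "play_rows", "payload": {"moves": [[0,0,-0.15,0,0,0,1],[0,0,0,0,0,0,1],[0,0,0.4,0,0,0,1],[0,0,0.3,0,0,0,1],[0,0,0,0,0,0,1]]}}

```text
time: 12.2
ee_pos: [666.6, 85.5, 131.0]
ee_rot: [-3.141, 0.004, 0.116]
ft_force: [-7.7, -1.1, -3.1]
finger_gap: 10.5
finger_force: 98.2
```

Emit:
{"api": "play_rows", "payload": {"moves": [[0,0,0.25,0,0,0,1],[0,0,0,0,0,0,1]]}}

```text
time: 12.4
ee_pos: [666.6, 85.5, 133.2]
ee_rot: [-3.141, 0.005, 0.116]
ft_force: [-6.8, -0.9, -6.9]
finger_gap: 10.6
finger_force: 97.5
```

The arm is latched: it resists lifting. I'll press it home, release it and rise.

Emit:
{"api": "play_rows", "payload": {"moves": [[0,0,-0.3,0,0,0,1],[0,0,-0.25,0,0,0,1],[0,0,-0.1,0,0,0,1],[0,0,0,0,0,0,1],[0,0,0,0,0,0,1]]}}

```text
time: 12.9
ee_pos: [666.8, 85.5, 128.9]
ee_rot: [-3.142, 0.004, 0.117]
ft_force: [-12.7, -1.2, 2.8]
finger_gap: 10.5
finger_force: 99.3
```

Emit:
{"api": "play_rows", "payload": {"moves": [[0,0,0,0,0,0,-0.5],[0,0,0,0,0,0,-0.5],[0,0,0,0,0,0,-0.5],[0,0,0,0,0,0,-0.5],[0,0,2,0,0,0,-0.5],[0,0,3,0,0,0,-0.5],[0,0,3,0,0,0,-0.5],[0,-3,1,0,0,0,-0.5],[0,-4,0,0,0,0,-0.5],[0,-4.5,0,0,0,0,-0.5]]}}

```text
time: 13.9
ee_pos: [669.2, -29.6, 219.8]
ee_rot: [3.141, -0.003, 0.118]
ft_force: [0.7, 0.0, 0.6]
finger_gap: 64.0
finger_force: 0.0
```

```bash
cat >> h.py <<'E'
def fitarm(t,x0,y0,yaw0):
    "fit by mask overlap of bright pixels in top (tray + rib top + plate top)"
    from scipy.optimize import minimize
    off=np.array([340,120]);k=4
    g=cv2.resize(cv2.cvtColor(t,cv2.COLOR_BGR2GRAY)[120:290,340:500],None,fx=k,fy=k,interpolation=cv2.INTER_CUBIC)
    m=cv2.GaussianBlur((g>150).astype(np.float32),(0,0),3)
    boxes=[[(-169,-42,12),(-169,42,12),(-85,42,12),(-85,-42,12)],[(-66,-6,70),(-66,6,70),(-3,6,70),(-3,-6,70)],[(-5,-35,70),(-5,35,70),(0,35,70),(0,-35,70)]]
    def ren(q):
        r=np.zeros_like(m);R=Ro.from_euler("z",q[2],degrees=True).as_matrix()
        for b in boxes:
            P=(proj("top",np.array(b,float)@R.T+[q[0],q[1],0])-off+.5)*k
            cv2.fillPoly(r,[np.round(P*16).astype(np.int32)],1.,cv2.LINE_AA,4)
        return cv2.GaussianBlur(r,(0,0),3)
    c=lambda q:-(m*ren(q)).sum()/np.sqrt((ren(q)**2).sum())/np.sqrt((m**2).sum())
    s=np.array([[0,0,0],[12,0,0],[0,12,0],[0,0,8]])+[x0,y0,yaw0]
    r=minimize(c,s[0],method="Nelder-Mead",options=dict(initial_simplex=s,xatol=.2,fatol=1e-5));return r.x,r.fun
E
python3 - <<'E'
from h import *
np.set_printoptions(precision=1,suppress=True)
t=grab_frame("top")[:,:,::-1].copy();z=cv2.imread("pics/top0.png")
s=np.array([514.5,-344.9])+127*np.array([.899,-.438])
print(fitarm(z,*s,-26),fitarm(t,*s,-26))
print("arm1 initial check",fitarm(z,568.7,-249.9,-38))
for n in("tray_arm_a","tray_arm_a_mid"): print([(round(d["confidence"],2),[round(float(d["position"][1])*640,1),round(float(d["position"][0])*400,1)]) for d in place_of("top",n)])
cv2.imwrite("pics/t3.png",t)
im=grab_frame("scene")[:,:,::-1].copy();cv2.imwrite("pics/s3.png",im)
q=fitarm(t,*s,-26)[0]
T=cv2.resize(t[150:250,380:480],None,fx=4,fy=4,interpolation=2)
S=cv2.resize(im[130:230,260:400],None,fx=2.85,fy=2.85,interpolation=2)
p=armpts(*q)
L=[(0,1),(1,2),(2,3),(4,5),(6,7),(7,8),(8,9),(9,6),(5,11),(4,10)]
c=lambda i,n,off,k,p:[cv2.line(i,*[tuple(map(int,v)) for v in ((proj(n,p[[a,b]])-off+.5)*k)],(0,255,0) if a>2 else (0,0,255),1) for a,b in L]
c(T,"top",(380,150),4,p);c(S,"scene",(260,130),2.85,p);c(S,"scene",(260,130),2.85,armpts(711.3,91.2,6.7,100))
h=np.zeros((400,800,3),np.uint8);h[:,:400]=T;h[:285,400:799]=S;cv2.imwrite("pics/ov3.png",h)
E
```

```text
(array([ 629.9, -397.2,  -25.4]), np.float64(-0.5127007365226746)) (array([ 629.9, -397.2,  -25.4]), np.float64(-0.6605836153030396))
arm1 initial check (array([ 569. , -249.1,  -38.1]), np.float64(-0.5392869114875793))
[(0.84, [311.4, 160.3]), (0.66, [440.7, 192.8])]
[(0.75, [313.5, 193.3])]
```

View pics/ov3.png

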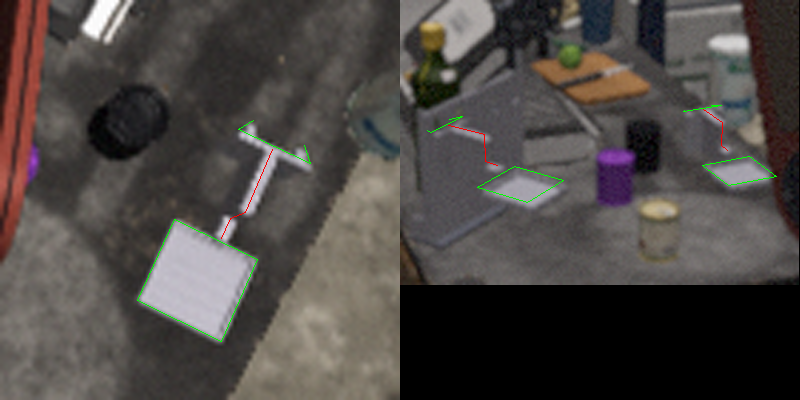

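The second arm hasn't moved and the first hangs in its bay with a slight droop. I'll go above the second rib.

Emit:
{"api": "play_rows", "payload": {"moves": [[-0.77,-3.5,0,0,0,-3.2,-0.5],[-0.77,-3.5,0,0,0,-3.2,-0.5],[-0.77,-3.5,0,0,0,-3.2,-0.5],[-0.77,-3.5,0,0,0,-3.2,-0.5],[-0.77,-3.5,0,0,0,-3.2,-0.5],[-0.77,-3.5,0,0,0,-3.2,-0.5],[-0.77,-3.5,0,0,0,-3.2,-0.5],[-0.77,-3.5,0,0,0,-3.2,-0.5],[-0.77,-3.5,0,0,0,-3.2,-0.5],[-0.77,-3.5,0,0,0,-3.3,-0.5]]}}

```text
time: 15.1
ee_pos: [592.1, -379.3, 218.4]
ee_rot: [-3.141, -0.0, -0.445]
ft_force: [0.4, -0.5, -0.7]
finger_gap: 63.8
finger_force: 0.0
```

Emit:
{"api": "play_rows", "payload": {"moves": [[0,0,-3,0,0,0,-0.5],[0,0,-3,0,0,0,-0.5]]}}

```text
time: 15.3
ee_pos: [592.7, -380.3, 159.1]
ee_rot: [3.141, -0.004, -0.445]
ft_force: [0.6, -0.1, -0.7]
finger_gap: 64.1
finger_force: 0.0
```

Run:
```python
from h import *
t=grab_frame("top")[:,:,::-1].copy();s=grab_frame("scene")[:,:,::-1].copy()
z=cv2.imread("pics/top0.png");z2=cv2.imread("pics/s3.png")
# has the second arm moved? compare visible tray in scene
for n in("tray_arm_a","tray_arm_a_mid"): print([(round(d["confidence"],2),[round(float(d["position"][1])*640,1),round(float(d["position"][0])*400,1)]) for d in place_of("scene",n)])
print(state()["ee_pos"],np.degrees(state()["ee_rot"][2]))
p=armpts(629.9,-397.2,-25.4);print(proj("scene",[p[0]*0+[515.2,-342.7,6],p[0]*0+[629.9,-397.2,0]]))
a=cv2.absdiff(cv2.GaussianBlur(s,(0,0),1),cv2.GaussianBlur(z2,(0,0),1)).max(2);print("diff tray",a[184:198,370:396].mean(),a[184:198,370:396].max())
```

```text
[(0.85, [364.7, 182.4]), (0.65, [207.2, 271.2]), (0.59, [278.4, 189.3])]
[(0.85, [302.0, 196.4])]
[ 591.79261601 -378.06054053  157.93467415] -25.38344329451513
[[378.52720878 190.59653427]
 [365.10089969 181.60573614]]
diff tray 32.12637362637363 149
```

Emit:
{"api": "play_rows", "payload": {"moves": [[0,0,-3,0,0,0,-0.5],[0,0,-3,0,0,0,-0.5],[0,0,-2,0,0,0,-0.5],[0,0,-2,0,0,0,-0.5],[0,0,-1.5,0,0,0,-0.5],[0,0,-1.5,0,0,0,-0.5],[0,0,0,0,0,0,1],[0,0,0,0,0,0,1],[0,0,0,0,0,0,1],[0,0,0,0,0,0,1]]}}

```text
time: 16.5
ee_pos: [592.4, -380.2, 30.1]
ee_rot: [3.141, -0.003, -0.444]
ft_force: [-0.1, -0.2, -1.5]
finger_gap: 10.4
finger_force: 97.4
```

Emit:
{"api": "play_rows", "payload": {"moves": [[0,0,0,0,0,0,1],[0,0,0,0,0,0,1],[0,0,0,0,0,0,1]]}}

```text
time: 16.8
ee_pos: [592.4, -380.3, 30.0]
ee_rot: [3.141, -0.003, -0.444]
ft_force: [0.6, 0.1, 4.6]
finger_gap: 10.4
finger_force: 98.3
```

Emit:
{"api": "play_rows", "payload": {"moves": [[0,0,1.5,0,0,0,1],[0,0,3,0,0,0,1],[0,0,3,0,0,0,1],[0,0,3,0,0,0,1],[0,0,3,0,0,0,1],[0,0,0,0,0,8,1],[0,0,0,0,0,8,1],[0,0,0,0,0,8,1],[0,0,0,0,0,8.1,1],[0,0,0,0,0,0,1]]}}

```text
time: 17.8
ee_pos: [591.0, -379.0, 163.2]
ee_rot: [-3.141, 0.001, 0.117]
ft_force: [-0.2, -0.0, -2.4]
finger_gap: 10.5
finger_force: 97.6
```

Emit:
{"api": "play_rows", "payload": {"moves": [[0.5,3.3,0,0,0,0,1],[0.5,3.3,0,0,0,0,1],[0.5,3.3,0,0,0,0,1],[0.5,3.3,0,0,0,0,1],[0.5,3.3,0,0,0,0,1],[0.5,3.3,0,0,0,0,1],[0.5,3.3,0,0,0,0,1],[0.5,3.3,0,0,0,0,1],[0.5,3.3,0,0,0,0,1],[0.5,3.5,0,0,0,0,1]]}}

```text
time: 18.8
ee_pos: [641.2, -46.2, 163.4]
ee_rot: [-3.142, 0.0, 0.111]
ft_force: [1.3, 0.5, -1.9]
finger_gap: 10.5
finger_force: 98.0
```

Emit:
{"api": "play_rows", "payload": {"moves": [[0,0,-0.7,0,0,0,1],[0,0,-0.6,0,0,0,1],[0,0,0,0,0,0,1],[0,0,0,0,0,0,1]]}}

```text
time: 19.2
ee_pos: [640.9, -48.6, 149.8]
ee_rot: [-3.142, 0.001, 0.113]
ft_force: [-0.1, 0.9, -2.6]
finger_gap: 10.6
finger_force: 98.1
```

Run:
```python
from h import *
s=state();print(s["ee_pos"],np.degrees(s["ee_rot"]))
```

```text
[640.93409094 -48.60168248 149.82595574] [-1.79996873e+02  6.42144617e-02  6.49695341e+00]
```

Emit:
{"api": "play_rows", "payload": {"moves": [[0.7,0.08,0,0,0,0.2,1],[0.7,0.08,0,0,0,0,1],[0.5,0.06,0,0,0,0,1],[0.5,0.06,0,0,0,0,1],[0.5,0.06,0,0,0,0,1],[0.3,0.04,0,0,0,0,1],[0,0,0,0,0,0,1]]}}

```text
time: 19.9
ee_pos: [673.8, -43.5, 150.2]
ee_rot: [-3.142, 0.0, 0.12]
ft_force: [-0.4, -0.2, -2.1]
finger_gap: 10.5
finger_force: 98.1
```

Emit:
{"api": "play_rows", "payload": {"moves": [[0.3,0.03,0,0,0,0,1],[0.2,0.02,0,0,0,0,1],[0.2,0.02,0,0,0,0,1],[0,0,0,0,0,0,1]]}}

```text
time: 20.3
ee_pos: [680.6, -42.9, 150.4]
ee_rot: [3.142, -0.0, 0.119]
ft_force: [-0.0, -0.1, -0.9]
finger_gap: 10.7
finger_force: 98.1
```

Emit:
{"api": "play_rows", "payload": {"moves": [[0.15,0.02,0,0,0,0,1],[0.15,0.02,0,0,0,0,1],[0,0,0,0,0,0,1]]}}

```text
time: 20.6
ee_pos: [683.6, -42.5, 150.3]
ee_rot: [-3.142, -0.0, 0.119]
ft_force: [-0.0, 0.1, -1.7]
finger_gap: 10.5
finger_force: 98.1
```

Emit:
{"api": "play_rows", "payload": {"moves": [[0,0,0,0,0,0,1]]}}

```text
time: 20.7
ee_pos: [683.4, -42.5, 150.3]
ee_rot: [-3.142, 0.0, 0.119]
ft_force: [0.1, -0.4, -3.1]
finger_gap: 11.0
finger_force: 98.1
```

Emit:
{"api": "play_rows", "payload": {"moves": [[0.2,0.02,0,0,0,0,1],[0.15,0.02,0,0,0,0,1],[0,0,0,0,0,0,1]]}}

```text
time: 21.0
ee_pos: [684.2, -42.6, 149.8]
ee_rot: [-3.141, 0.007, 0.12]
ft_force: [-11.0, -1.7, 2.0]
finger_gap: 10.3
finger_force: 98.9
```

Emit:
{"api": "play_rows", "payload": {"moves": [[0.15,0.02,0,0,0,0,1],[0.1,0.01,0,0,0,0,1],[0,0,0,0,0,0,1]]}}

```text
time: 21.3
ee_pos: [684.2, -42.6, 149.6]
ee_rot: [-3.141, 0.013, 0.12]
ft_force: [-21.9, -3.1, 7.6]
finger_gap: 10.5
finger_force: 99.6
```

Emit:
{"api": "play_rows", "payload": {"moves": [[-0.4,-0.05,0,0,0,0,1],[0,0,-0.3,0,0,0,1],[0,0,-0.3,0,0,0,1],[0,0,-0.3,0,0,0,1],[0,0,-0.3,0,0,0,1],[0,0,-0.3,0,0,0,1],[0,0,-0.2,0,0,0,1],[0,0,0,0,0,0,1]]}}

```text
time: 22.1
ee_pos: [684.0, -42.3, 131.6]
ee_rot: [-3.141, 0.004, 0.119]
ft_force: [-4.1, -0.1, -7.8]
finger_gap: 10.7
finger_force: 97.4
```

Emit:
{"api": "play_rows", "payload": {"moves": [[0,0,-0.2,0,0,0,1],[0,0,-0.2,0,0,0,1],[0,0,-0.1,0,0,0,1],[0,0,0,0,0,0,1]]}}

```text
time: 22.5
ee_pos: [684.3, -42.4, 130.0]
ee_rot: [3.142, 0.003, 0.12]
ft_force: [-13.7, -1.1, 6.5]
finger_gap: 10.2
finger_force: 99.6
```

Emit:
{"api": "play_rows", "payload": {"moves": [[0,0,-0.1,0,0,0,1],[0,0,-0.05,0,0,0,1],[0,0,0,0,0,0,1],[0,0,0.1,0,0,0,1]]}}

```text
time: 22.9
ee_pos: [684.4, -42.4, 130.0]
ee_rot: [3.141, 0.002, 0.12]
ft_force: [-13.1, -0.6, 4.1]
finger_gap: 10.3
finger_force: 99.4
```

Emit:
{"api": "play_rows", "payload": {"moves": [[0,0,0,0,0,0,-0.5],[0,0,0,0,0,0,-0.5],[0,0,0,0,0,0,-0.5],[0,0,0,0,0,0,-0.5],[0,0,2,0,0,0,-1],[0,0,3,0,0,0,-1],[0,0,3,0,0,0,-1],[0,0,2,0,0,0,-1],[-2,2,2,0,0,0,-1],[-4,3,0,0,0,0,-1]]}}

```text
time: 23.9
ee_pos: [628.4, 6.5, 251.6]
ee_rot: [3.14, -0.008, 0.117]
ft_force: [-0.5, 1.9, 0.3]
finger_gap: 85.2
finger_force: 0.0
```

Both arms hang. Before the beakers I'll run a quick fingertip height check on bare table at (470,60).

Emit:
{"api": "play_rows", "payload": {"moves": [[-4,1.3,0,0,0,0,1],[-4,1.3,0,0,0,0,1],[-4,1.3,0,0,0,0,1],[-3.8,1.4,-4,0,0,0,1],[0,0,-4.5,0,0,0,1],[0,0,-4.5,0,0,0,1],[0,0,-4,0,0,0,1],[0,0,-4,0,0,0,1],[0,0,-2,0,0,0,1],[0,0,0,0,0,0,1]]}}

```text
time: 24.9
ee_pos: [469.1, 59.1, 19.6]
ee_rot: [-3.14, 0.006, 0.119]
ft_force: [-0.7, -0.1, 0.2]
finger_gap: -0.4
finger_force: 0.0
```

Run:
```python
from h import *
np.set_printoptions(precision=1,suppress=True)
C=lambda p:np.array([(p[0]+.5)/2.7-.5+180,(p[1]+.5)/2.7-.5+130])
print("b2",tri(C((120,325)),(279.3,251.7)),at_z("top",C((120,325)),76));print("b3",tri(C((208,340)),(308,236.2)),at_z("top",C((208,340)),92))
print("tin",at_z("top",C((468,283)),72))
im=grab_frame("scene")[:,:,::-1].copy();t=grab_frame("top")[:,:,::-1].copy();cv2.imwrite("pics/s4.png",im);cv2.imwrite("pics/t4.png",t)
# circle refinement of rims in top0
z=cv2.imread("pics/top0.png")
for n,k,w,nm in(("b2",(224.1,250),(58,52,76),0),("b3",(256.7,255.6),(46,40,92),0)):
    pass
print(state()["ee_pos"],state()["ft_force"])
T=cv2.resize(t[225:275,205:285],None,fx=5,fy=5,interpolation=2)
S=cv2.resize(im[130:230,250:350],None,fx=4,fy=4,interpolation=2)
a=np.linspace(0,2*np.pi,40)
for c,D,d,H in(((391.7,385.6),58,52,76),((374.5,274),46,40,92)):
    for r,hh in((D/2,H),(d/2,0)):
        P=np.c_[c[0]+r*np.cos(a),c[1]+r*np.sin(a),0*a+hh]
        cv2.polylines(T,[((proj("top",P)-[205,225]+.5)*5).astype(int)],True,(0,255,0) if hh else (0,0,255),1)
h=np.zeros((400,800,3),np.uint8);h[:250,:400]=T;h[:,400:]=S
S2=cv2.resize(cv2.imread("pics/scene0.png")[225:285,265:325],None,fx=2.5,fy=2.5,interpolation=2);h[250:400,:150]=S2
cv2.imwrite("pics/ov4.png",h)
```

```text
b2 (array([392.1, 388. ,  70.3]), np.float64(0.469699799605618)) [391.8 386.5  76. ]
b3 (array([373.6, 272.3,  86.2]), np.float64(2.4298733306654468)) [374.5 272.3  92. ]
tin [452.1 -56.3  72. ]
[472.5  59.   23.2] [ 0.8 -0.1  0.4]
```

View pics/ov4.png

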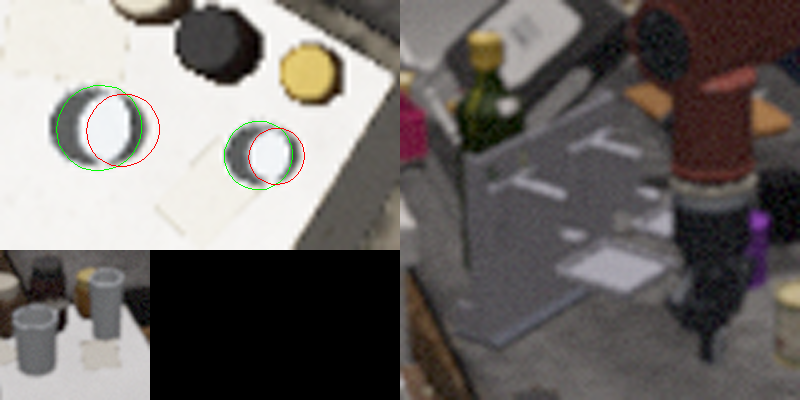

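Both arms are in their bays in the scene view. The top overlay shows beaker 3 fits at (374,273), and beaker 2 sits a little farther left, at about (392,391). Now the table touch.

Emit:
{"api": "play_rows", "payload": {"moves": [[0,0,-0.8,0,0,0,1],[0,0,-0.8,0,0,0,1],[0,0,0,0,0,0,1],[0,0,0,0,0,0,1]]}}

```text
time: 25.4
ee_pos: [472.1, 59.0, 6.8]
ee_rot: [-3.142, -0.0, 0.119]
ft_force: [-0.0, 0.6, 0.8]
finger_gap: 0.1
finger_force: 0.0
```

Emit:
{"api": "play_rows", "payload": {"moves": [[0,0,-0.5,0,0,0,1],[0,0,0,0,0,0,1],[0,0,0,0,0,0,1]]}}

```text
time: 25.7
ee_pos: [471.9, 59.0, 1.5]
ee_rot: [-3.142, 0.0, 0.119]
ft_force: [-0.6, 1.1, -0.2]
finger_gap: 0.4
finger_force: 0.0
```

Emit:
{"api": "play_rows", "payload": {"moves": [[0,0,-0.5,0,0,0,1],[0,0,0,0,0,0,1],[0,0,0,0,0,0,1]]}}

```text
time: 26.0
ee_pos: [471.8, 58.9, -3.6]
ee_rot: [-3.142, 0.001, 0.119]
ft_force: [-0.9, -1.1, 0.2]
finger_gap: -0.1
finger_force: 0.0
```

Emit:
{"api": "play_rows", "payload": {"moves": [[0,0,-0.5,0,0,0,1],[0,0,0,0,0,0,1]]}}

```text
time: 26.2
ee_pos: [471.5, 59.0, -9.0]
ee_rot: [-3.141, 0.001, 0.119]
ft_force: [0.8, -0.4, -0.0]
finger_gap: 0.3
finger_force: 0.0
```

Emit:
{"api": "play_rows", "payload": {"moves": [[0,0,-0.4,0,0,0,1],[0,0,0,0,0,0,1]]}}

```text
time: 26.4
ee_pos: [472.3, 59.0, -10.5]
ee_rot: [3.142, 0.001, 0.12]
ft_force: [-9.5, 0.2, 22.5]
finger_gap: -0.2
finger_force: 11.4
```

Emit:
{"api": "play_rows", "payload": {"moves": [[0,0,-0.3,0,0,0,1],[0,0,0,0,0,0,1]]}}

```text
time: 26.6
ee_pos: [472.4, 58.9, -10.7]
ee_rot: [3.141, 0.003, 0.12]
ft_force: [-24.2, -0.1, 56.2]
finger_gap: 0.2
finger_force: 27.8
```

Emit:
{"api": "play_rows", "payload": {"moves": [[0,0,-0.3,0,0,0,1],[0,0,0,0,0,0,1]]}}

```text
time: 26.8
ee_pos: [472.5, 59.0, -10.8]
ee_rot: [3.141, 0.004, 0.121]
ft_force: [-37.5, -0.6, 88.7]
finger_gap: -0.3
finger_force: 44.3
```

Shut, the fingertips touch the table at reported TCP -10.4, so heights are offset by about 35 mm. I'll account for that from here on. Next I'll lift off and go above beaker 2.

Emit:
{"api": "play_rows", "payload": {"moves": [[0,0,2,0,0,0,1],[0,0,4,0,0,0,-1],[0,0,5,0,0,0,-1],[0,0,5,0,0,0,-1],[0,0,4,0,0,0,-1],[-1,4,0,0,0,0,-1],[-1,4,0,0,0,0,-1],[-1,4.2,0,0,0,0,-1],[-1,4.2,0,0,0,0,-1],[-1,4.2,0,0,0,0,-1]]}}

```text
time: 27.8
ee_pos: [421.5, 266.5, 181.7]
ee_rot: [-3.141, -0.001, 0.119]
ft_force: [0.4, 0.5, 0.6]
finger_gap: 84.9
finger_force: 0.0
```

Emit:
{"api": "play_rows", "payload": {"moves": [[-1,4.2,0,0,0,0,-1],[-1,4.2,0,0,0,0,-1],[-1,4.2,0,0,0,0,-1],[0,0,0,0,0,0,-1],[0,0,0,0,0,0,-1]]}}

```text
time: 28.3
ee_pos: [391.4, 391.6, 181.1]
ee_rot: [3.141, 0.001, 0.122]
ft_force: [-0.2, -0.2, -0.9]
finger_gap: 85.4
finger_force: 0.0
```

Emit:
{"api": "play_rows", "payload": {"moves": [[0,0,-4,0,0,0,-1],[0,0,-4,0,0,0,-1],[0,0,-2.5,0,0,0,-1],[0,0,-2,0,0,0,-1],[0,0,-2,0,0,0,-1],[0,0,-1.2,0,0,0,-1],[0,0,0,0,0,0,1],[0,0,0,0,0,0,1],[0,0,0,0,0,0,1],[0,0,0,0,0,0,1]], "squeeze": 40}}

```text
time: 29.3
ee_pos: [392.8, 391.4, 25.8]
ee_rot: [-3.141, -0.002, 0.119]
ft_force: [-0.2, -0.1, -0.9]
finger_gap: 55.5
finger_force: 42.4
```

Emit:
{"api": "play_rows", "payload": {"moves": [[0,0,0,0,0,0,1],[0,0,2,0,0,0,1],[0,0,2,0,0,0,1],[0,0,0,0,0,0,1]]}}

```text
time: 29.7
ee_pos: [394.1, 392.6, 67.9]
ee_rot: [-3.139, -0.005, 0.12]
ft_force: [-0.3, 0.2, -0.5]
finger_gap: 55.5
finger_force: 42.8
```

Emit:
{"api": "play_rows", "payload": {"moves": [[0,0,4,0,0,0,1],[0,0,4,0,0,0,1],[0,0,4,0,0,0,1],[0,0,4,0,0,0,1],[1.9,-3.1,0,0,0,0,1],[1.9,-3.2,0,0,0,0,1],[1.9,-3.2,0,0,0,0,1],[1.9,-3.2,0,0,0,0,1],[1.9,-3.2,0,0,0,0,1],[1.9,-3.2,0,0,0,0,1]]}}

```text
time: 30.7
ee_pos: [506.3, 198.6, 223.7]
ee_rot: [3.142, 0.001, 0.12]
ft_force: [0.5, 0.2, -0.4]
finger_gap: 55.7
finger_force: 43.1
```

Emit:
{"api": "play_rows", "payload": {"moves": [[1.9,-3.2,0,0,0,0,1],[1.9,-3.2,0,0,0,0,1],[1.9,-3.2,0,0,0,0,1],[1.9,-3.2,0,0,0,0,1],[0,0,0,0,0,0,1],[0,0,0,0,0,0,1]]}}

```text
time: 31.3
ee_pos: [581.8, 71.3, 223.4]
ee_rot: [-3.141, 0.002, 0.117]
ft_force: [-0.1, 0.5, -0.0]
finger_gap: 55.7
finger_force: 43.1
```

Run:
```python
from h import *
np.set_printoptions(precision=1,suppress=True)
s=state();print(s["ee_pos"],s["ft_force"])
im=grab_frame("scene")[:,:,::-1].copy();t=grab_frame("top")[:,:,::-1].copy()
S=cv2.resize(im[110:230,260:360],None,fx=4,fy=4,interpolation=2)
T=cv2.resize(t[140:240,260:360],None,fx=4,fy=4,interpolation=2)
a=np.linspace(0,2*np.pi,40)
def circ(I,n,off,c,r,z,col):
    P=np.c_[c[0]+r*np.cos(a),c[1]+r*np.sin(a),0*a+z];cv2.polylines(I,[((proj(n,P)-off+.5)*4).astype(int)],True,col,1)
def tray(I,n,off,c,z):
    P=np.array([[38,38,0],[38,-38,0],[-38,-38,0],[-38,38,0]])@Ro.from_euler("z",6.7,degrees=True).as_matrix().T+[c[0],c[1],z]
    cv2.polylines(I,[((proj(n,P)-off+.5)*4).astype(int)],True,(0,255,0),1)
for I,n,off in((S,"scene",(260,110)),(T,"top",(260,140))):
    tray(I,n,off,(583.3,75.7),100);tray(I,n,off,(601,-52.2),100);circ(I,n,off,s["ee_pos"][:2],26,s["ee_pos"][2]-24,(0,0,255))
h=np.zeros((480,800,3),np.uint8);h[:,:400]=S;h[:400,400:]=T;cv2.imwrite("pics/ov5.png",h)
```

```text
[581.8  71.3 223.4] [-0.1  0.5 -0. ]
```

View pics/ov5.png

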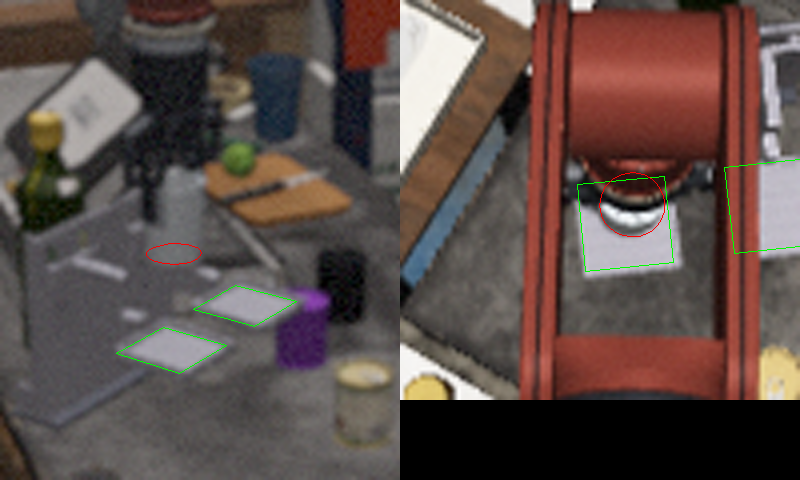

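The tray outlines fit well in both views and the beaker sits over the tray middle within a few mm. I'll lower it.

Emit:
{"api": "play_rows", "payload": {"moves": [[0,0,-3,0,0,0,1],[0,0,-3,0,0,0,1],[0,0,-1.5,0,0,0,1],[0,0,-0.7,0,0,0,1],[0,0,-0.4,0,0,0,1],[0,0,0,0,0,0,1],[0,0,0,0,0,0,1]]}}

```text
time: 32.1
ee_pos: [583.0, 72.1, 140.1]
ee_rot: [3.141, -0.002, 0.119]
ft_force: [-0.7, -0.1, -0.4]
finger_gap: 55.6
finger_force: 43.1
```

Emit:
{"api": "play_rows", "payload": {"moves": [[0,0,-0.4,0,0,0,1],[0,0,0,0,0,0,1]]}}

```text
time: 32.3
ee_pos: [582.2, 71.9, 134.8]
ee_rot: [3.142, -0.0, 0.119]
ft_force: [-0.5, -0.4, -0.9]
finger_gap: 55.9
finger_force: 43.1
```

Emit:
{"api": "play_rows", "payload": {"moves": [[0,0,-0.4,0,0,0,1],[0,0,0,0,0,0,1]]}}

```text
time: 32.5
ee_pos: [581.7, 71.9, 130.1]
ee_rot: [-3.141, 0.001, 0.119]
ft_force: [-0.6, -0.1, -1.3]
finger_gap: 55.7
finger_force: 43.1
```

Emit:
{"api": "play_rows", "payload": {"moves": [[0,0,-0.3,0,0,0,1],[0,0,0,0,0,0,1]]}}

```text
time: 32.7
ee_pos: [582.1, 71.9, 127.4]
ee_rot: [3.142, -0.0, 0.119]
ft_force: [-0.2, -0.4, -0.7]
finger_gap: 55.8
finger_force: 43.1
```

Emit:
{"api": "play_rows", "payload": {"moves": [[0,0,-0.2,0,0,0,1],[0,0,0,0,0,0,1]]}}

```text
time: 32.9
ee_pos: [582.4, 72.0, 126.8]
ee_rot: [3.141, -0.001, 0.119]
ft_force: [-2.5, 0.3, 6.7]
finger_gap: 55.5
finger_force: 43.3
```

Emit:
{"api": "play_rows", "payload": {"moves": [[0,0,-0.2,0,0,0,1],[0,0,0,0,0,0,1]]}}

```text
time: 33.1
ee_pos: [582.7, 72.1, 126.4]
ee_rot: [3.141, -0.002, 0.12]
ft_force: [-6.4, -0.4, 13.6]
finger_gap: 55.5
finger_force: 43.8
```

Beaker 2 is on the tray floor. I'll release it and go to beaker 3.

Emit:
{"api": "play_rows", "payload": {"moves": [[0,0,0.2,0,0,0,1],[0,0,0,0,0,0,-0.8],[0,0,0,0,0,0,-0.8],[0,0,0,0,0,0,-0.8],[0,0,0,0,0,0,-0.8],[0,0,2,0,0,0,-0.8],[0,0,4,0,0,0,-1],[0,0,4,0,0,0,-1],[-3,3,0,0,0,0,-1],[-3,3,0,0,0,0,-1]]}}

```text
time: 34.1
ee_pos: [522.8, 132.1, 227.5]
ee_rot: [-3.141, -0.004, 0.117]
ft_force: [0.4, 0.0, -0.0]
finger_gap: 85.3
finger_force: 0.0
```

Emit:
{"api": "play_rows", "payload": {"moves": [[-3,2.9,0,0,0,0,-1],[-3,2.9,0,0,0,0,-1],[-3,2.8,0,0,0,0,-1],[-3,2.8,0,0,0,0,-1],[-2.8,2.7,0,0,0,0,-1],[0,0,-4,0,0,0,-0.5],[0,0,-4,0,0,0,-0.5],[0,0,0,0,0,0,-0.5],[0,0,0,0,0,0,-0.5]]}}

```text
time: 35.0
ee_pos: [373.7, 272.7, 145.7]
ee_rot: [3.141, 0.002, 0.119]
ft_force: [0.4, 0.6, -0.3]
finger_gap: 64.2
finger_force: 0.0
```

Run:
```python
from h import *
np.set_printoptions(precision=1,suppress=True)
s=state();print(s["ee_pos"],s["finger_gap"])
im=grab_frame("scene")[:,:,::-1].copy();t=grab_frame("top")[:,:,::-1].copy()
cv2.imwrite("pics/s6.png",im);cv2.imwrite("pics/t6.png",t)
for c in("scene","top"):
  for n in("beaker_1","tin","tray_arm_a_mid","pepper"): print(c,n,[(round(d["confidence"],2),[round(float(d["position"][1])*640,1),round(float(d["position"][0])*400,1)]) for d in place_of(c,n)])
print("expect b2",proj("scene",[[582.4,72,102]]),proj("top",[[582.4,72,102]]),"b3",proj("scene",[[374.5,273.5,0]]),"mids",proj("scene",[[583,75.7,100],[601,-52.2,100]]),proj("top",[[583,75.7,100],[601,-52.2,100]]))
```

```text
[373.7 272.7 145.7] 64.22056368680221
scene beaker_1 [(0.54, [303.4, 258.6]), (0.31, [302.8, 195.4])]
scene tin [(0.79, [345.0, 186.4]), (0.46, [333.6, 198.0])]
scene tray_arm_a_mid [(0.93, [304.7, 197.3])]
scene pepper [(0.83, [206.3, 269.1])]
top beaker_1 [(0.55, [318.8, 196.0])]
top tin [(0.69, [408.8, 181.9]), (0.68, [376.2, 191.3])]
top tray_arm_a_mid [(0.63, [316.3, 193.0]), (0.2, [313.6, 160.9])]
top pepper [(0.49, [190.4, 198.5])]
expect b2 [[303.2 196.2]] [[316.9 195.5]] b3 [[307.6 258.1]] mids [[302.5 196.9]
 [320.8 185.8]] [[315.8 195.4]
 [352.7 191. ]]
```

Emit:
{"api": "play_rows", "payload": {"moves": [[0,0,-1,0,0,0,-1],[0,0,-1.5,0,0,0,-1],[0,0,-2,0,0,0,-1],[0,0,-2,0,0,0,-1],[0,0,-1.8,0,0,0,-1],[0,0,0,0,0,0,1],[0,0,0,0,0,0,1],[0,0,0,0,0,0,1],[0,0,0,0,0,0,1],[0,0,0,0,0,0,1]]}}

```text
time: 36.5
ee_pos: [374.9, 273.5, 63.8]
ee_rot: [-3.141, -0.002, 0.119]
ft_force: [0.2, 0.5, 2.6]
finger_gap: 44.4
finger_force: 41.1
```

Emit:
{"api": "play_rows", "payload": {"moves": [[0,0,0,0,0,0,1],[0,0,0,0,0,0,1]]}}

```text
time: 36.7
ee_pos: [375.0, 273.5, 63.7]
ee_rot: [-3.141, -0.002, 0.119]
ft_force: [-0.1, 1.2, 6.4]
finger_gap: 44.7
finger_force: 41.3
```

Emit:
{"api": "play_rows", "payload": {"moves": [[0,0,3,0,0,0,1],[0,0,4.5,0,0,0,1],[0,0,4.5,0,0,0,1],[0,0,4.5,0,0,0,1],[0,0,4.5,0,0,0,1],[3,-2.9,0,0,0,0,1],[3,-2.9,0,0,0,0,1],[3,-2.9,0,0,0,0,1],[3,-2.9,0,0,0,0,1],[3,-2.9,0,0,0,0,1]]}}

```text
time: 37.7
ee_pos: [524.6, 126.5, 272.1]
ee_rot: [3.142, 0.001, 0.119]
ft_force: [0.2, -0.0, -1.0]
finger_gap: 44.8
finger_force: 41.4
```

Emit:
{"api": "play_rows", "payload": {"moves": [[3,-2.9,0,0,0,0,1],[2.7,-2.7,0,0,0,0,1],[0,0,0,0,0,0,1],[0,0,0,0,0,0,1]]}}

```text
time: 38.1
ee_pos: [580.7, 71.3, 271.5]
ee_rot: [-3.141, 0.002, 0.118]
ft_force: [0.1, 0.5, -1.5]
finger_gap: 44.6
finger_force: 41.4
```

Run:
```python
from h import *
np.set_printoptions(precision=1,suppress=True)
s=state();e=s["ee_pos"];print(e,s["ft_force"])
im=grab_frame("scene")[:,:,::-1].copy();t=grab_frame("top")[:,:,::-1].copy()
so,to=np.array((270,110)),np.array((285,165))
S=cv2.resize(im[110:210,270:335],None,fx=6,fy=6,interpolation=2)
T=cv2.resize(t[165:225,285:350],None,fx=6,fy=6,interpolation=2)
a=np.linspace(0,2*np.pi,40)
for I,n,off in((S,"scene",so),(T,"top",to)):
    for r,z,col in((20,e[2]-63.7,(0,0,255)),(29,178,(0,255,0)),(26,102,(0,255,0))):
        c=e[:2] if r==20 else (582.4,72)
        P=np.c_[c[0]+r*np.cos(a),c[1]+r*np.sin(a),0*a+z];cv2.polylines(I,[((proj(n,P)-off+.5)*6).astype(int)],True,col,1)
h=np.zeros((600,790,3),np.uint8);h[:,:390]=S;h[:360,400:]=T;cv2.imwrite("pics/ov6.png",h)
```

```text
[580.7  71.3 271.5] [ 0.1  0.5 -1.5]
```

View pics/ov6.png

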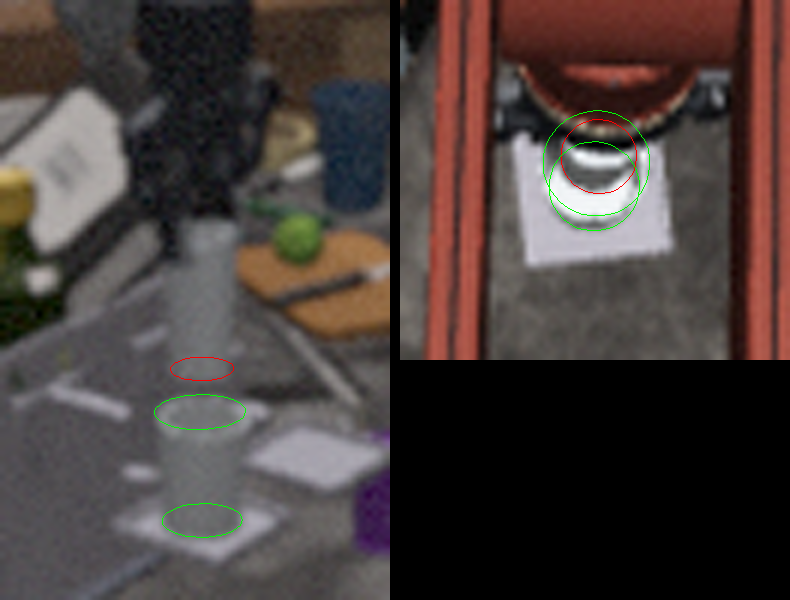

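In both views beaker 2 stands where expected and beaker 3 is above its mouth. I'll lower with force checks.

Emit:
{"api": "play_rows", "payload": {"moves": [[0.15,0.05,-1.5,0,0,0,1],[0,0,-1,0,0,0,1],[0,0,-0.5,0,0,0,1],[0,0,-0.5,0,0,0,1],[0,0,-0.3,0,0,0,1],[0,0,0,0,0,0,1]]}}

```text
time: 38.8
ee_pos: [582.3, 72.5, 234.2]
ee_rot: [-3.142, 0.001, 0.119]
ft_force: [0.4, 0.3, -0.4]
finger_gap: 44.3
finger_force: 41.4
```

Emit:
{"api": "play_rows", "payload": {"moves": [[0,0,-0.4,0,0,0,1],[0,0,-0.4,0,0,0,1],[0,0,0,0,0,0,1]]}}

```text
time: 39.1
ee_pos: [582.2, 72.4, 226.0]
ee_rot: [-3.141, 0.001, 0.119]
ft_force: [-0.1, -0.0, -0.6]
finger_gap: 44.2
finger_force: 41.4
```

Emit:
{"api": "play_rows", "payload": {"moves": [[0,0,-0.5,0,0,0,1],[0,0,-0.5,0,0,0,1],[0,0,0,0,0,0,1]]}}

```text
time: 39.4
ee_pos: [581.9, 72.5, 215.5]
ee_rot: [-3.141, 0.002, 0.119]
ft_force: [-0.3, 0.4, -1.6]
finger_gap: 44.8
finger_force: 41.4
```

Emit:
{"api": "play_rows", "payload": {"moves": [[0,0,-0.5,0,0,0,1],[0,0,-0.5,0,0,0,1],[0,0,0,0,0,0,1]]}}

```text
time: 39.7
ee_pos: [581.9, 72.5, 205.5]
ee_rot: [-3.141, 0.002, 0.119]
ft_force: [0.2, 0.4, -1.6]
finger_gap: 45.0
finger_force: 41.4
```

Emit:
{"api": "play_rows", "payload": {"moves": [[0,0,-0.6,0,0,0,1],[0,0,-0.6,0,0,0,1],[0,0,-0.5,0,0,0,1],[0,0,0,0,0,0,1]]}}

```text
time: 40.1
ee_pos: [581.8, 72.5, 188.3]
ee_rot: [-3.141, 0.002, 0.119]
ft_force: [0.1, 0.5, 0.0]
finger_gap: 44.7
finger_force: 41.4
```

Emit:
{"api": "play_rows", "payload": {"moves": [[0,0,-0.5,0,0,0,1],[0,0,-0.5,0,0,0,1],[0,0,0,0,0,0,1]]}}

```text
time: 40.4
ee_pos: [581.9, 72.5, 178.6]
ee_rot: [-3.141, 0.002, 0.119]
ft_force: [-0.9, 0.4, -1.2]
finger_gap: 44.4
finger_force: 41.4
```

Emit:
{"api": "play_rows", "payload": {"moves": [[0,0,-0.4,0,0,0,1],[0,0,0,0,0,0,1]]}}

```text
time: 40.6
ee_pos: [582.3, 72.5, 175.1]
ee_rot: [-3.141, 0.001, 0.119]
ft_force: [-0.7, 0.6, -1.1]
finger_gap: 44.6
finger_force: 41.4
```

Emit:
{"api": "play_rows", "payload": {"moves": [[0,0,-0.3,0,0,0,1],[0,0,0,0,0,0,1]]}}

```text
time: 40.8
ee_pos: [582.4, 72.5, 172.3]
ee_rot: [-3.141, 0.0, 0.119]
ft_force: [-0.4, -0.7, -1.5]
finger_gap: 44.7
finger_force: 41.4
```

Emit:
{"api": "play_rows", "payload": {"moves": [[0,0,-0.2,0,0,0,1],[0,0,0,0,0,0,1]]}}

```text
time: 41.0
ee_pos: [582.4, 72.5, 170.4]
ee_rot: [-3.142, 0.0, 0.119]
ft_force: [-0.8, 1.0, -1.5]
finger_gap: 44.5
finger_force: 41.4
```

Emit:
{"api": "play_rows", "payload": {"moves": [[0,0,-0.2,0,0,0,1],[0,0,0,0,0,0,1]]}}

```text
time: 41.2
ee_pos: [582.9, 72.5, 169.2]
ee_rot: [3.141, -0.001, 0.119]
ft_force: [-0.6, -0.1, 1.8]
finger_gap: 44.7
finger_force: 41.6
```

Beaker 3 is seated inside beaker 2. I'll release it and go to the tin.

Emit:
{"api": "play_rows", "payload": {"moves": [[0,0,0.1,0,0,0,-0.5],[0,0,0,0,0,0,-0.5],[0,0,0,0,0,0,-0.5],[0,0,0,0,0,0,-0.5],[0,0,2,0,0,0,-0.5],[0,0,3,0,0,0,-0.7],[0,0,3,0,0,0,-1],[-2.6,-2.5,0,0,0,0,-1],[-2.6,-2.5,0,0,0,0,-1],[-2.6,-2.5,0,0,0,0,-1]]}}

```text
time: 42.2
ee_pos: [503.7, -3.1, 249.8]
ee_rot: [3.141, -0.0, 0.12]
ft_force: [0.5, -1.1, -0.2]
finger_gap: 85.0
finger_force: 0.0
```

Emit:
{"api": "play_rows", "payload": {"moves": [[-2.6,-2.5,0,0,0,0,-1],[-2.6,-2.6,0,0,0,0,-1],[0,0,-4,0,0,0,-1],[0,0,-4,0,0,0,-1],[0,0,0,0,0,0,-1],[0,0,0,0,0,0,-1]]}}

```text
time: 42.8
ee_pos: [452.2, -53.4, 169.9]
ee_rot: [-3.141, 0.001, 0.119]
ft_force: [0.5, -0.6, 1.0]
finger_gap: 85.6
finger_force: 0.0
```

Run:
```python
from h import *
np.set_printoptions(precision=1,suppress=True)
s=state();e=s["ee_pos"];print(e,s["finger_gap"])
im=grab_frame("scene")[:,:,::-1].copy();cv2.imwrite("pics/s7.png",im);t=grab_frame("top")[:,:,::-1].copy();cv2.imwrite("pics/t7.png",t)
# yellowish lid of the tin in first top picture & tin box in scene
z=cv2.imread("pics/top0.png")[222:250,338:368];hsv=cv2.cvtColor(z,cv2.COLOR_BGR2HSV)
m=((hsv[...,1]>60)&(hsv[...,2]>120)).astype(np.uint8);M=cv2.moments(m,True);c=(M["m10"]/M["m00"]+338,M["m01"]/M["m00"]+222);print(c,M["m00"],at_z("top",c,72))
for n in("tin","beaker_1"):print(n,[(round(d["confidence"],2),[round(float(v)*k,1) for v,k in zip(d["extent"],(640,400,640,400))]) for d in recognise("scene",n)])
a=np.linspace(0,6.28,60)
P=np.r_[np.c_[452+28.5*np.cos(a),-55+28.5*np.sin(a),0*a],np.c_[452+28.5*np.cos(a),-55+28.5*np.sin(a),0*a+72]];q=proj("scene",P);print("tin pred",(q.min(0)+q.max(0))/2,np.ptp(q,0))
P=np.r_[np.c_[582+26*np.cos(a),72+26*np.sin(a),0*a+102],np.c_[582+23*np.cos(a),72+23*np.sin(a),0*a+198]];q=proj("scene",P);print("nest pred",(q.min(0)+q.max(0))/2,np.ptp(q,0))
```

```text
[452.2 -53.4 169.9] 85.63747897288368
(353.10280373831773, 234.49532710280374) 214.0 [452.1 -56.6  72. ]
tin [(0.74, [344.7, 183.8, 12.6, 24.5]), (0.63, [351.5, 210.4, 13.6, 23.2]), (0.47, [335.7, 191.2, 16.5, 16.9])]
beaker_1 [(0.5, [304.3, 191.5, 18.0, 18.8])]
tin pred [349.6 210.4] [14.8 22.7]
nest pred [303.3 185.1] [13.4 28. ]
```

Emit:
{"api": "play_rows", "payload": {"moves": [[0,-0.2,-3,0,0,0,-1],[0,0,-4,0,0,0,-1],[0,0,-3,0,0,0,-1],[0,0,-2,0,0,0,-1],[0,0,-2,0,0,0,-1],[0,0,-1,0,0,0,-1],[0,0,0,0,0,0,1],[0,0,0,0,0,0,1],[0,0,0,0,0,0,1],[0,0,0,0,0,0,1]], "squeeze": 50}}

```text
time: 44.0
ee_pos: [454.0, -55.9, 21.2]
ee_rot: [3.14, -0.003, 0.119]
ft_force: [0.7, -0.9, 3.6]
finger_gap: 56.7
finger_force: 53.3
```

Emit:
{"api": "play_rows", "payload": {"moves": [[0,0,0,0,0,0,1],[0,0,2,0,0,0,1],[0,0,2,0,0,0,1],[0,0,0,0,0,0,1]]}}

```text
time: 44.4
ee_pos: [454.6, -56.1, 62.1]
ee_rot: [3.14, -0.005, 0.119]
ft_force: [1.1, 0.1, -1.9]
finger_gap: 56.6
finger_force: 53.8
```

Emit:
{"api": "play_rows", "payload": {"moves": [[0,0,4,0,0,0,1],[0,0,4,0,0,0,1],[0,0,4,0,0,0,1],[3,0,0,0,0,0,1],[3,0,0,0,0,0,1],[3,0,0,0,0,0,1],[3,0,0,0,0,0,1],[2.6,0.1,0,0,0,0,1],[0,0,0,0,0,0,1],[0,0,0,0,0,0,1]]}}

```text
time: 45.4
ee_pos: [597.7, -54.3, 177.7]
ee_rot: [-3.141, 0.003, 0.12]
ft_force: [0.6, 0.4, -2.5]
finger_gap: 56.3
finger_force: 54.4
```

Emit:
{"api": "play_rows", "payload": {"moves": [[0,0,-1.5,0,0,0,1],[0,0,-1.5,0,0,0,1],[0,0,-1,0,0,0,1],[0,0,0,0,0,0,1],[0,0,0,0,0,0,1]]}}

```text
time: 45.9
ee_pos: [598.1, -54.5, 139.2]
ee_rot: [-3.141, 0.001, 0.119]
ft_force: [-0.1, -0.3, -1.6]
finger_gap: 56.2
finger_force: 54.4
```

Emit:
{"api": "play_rows", "payload": {"moves": [[0.1,0,-0.5,0,0,0,1],[0,0,-0.4,0,0,0,1],[0,0,0,0,0,0,1]]}}

```text
time: 46.2
ee_pos: [599.3, -54.5, 130.1]
ee_rot: [-3.141, 0.001, 0.119]
ft_force: [0.2, 0.1, -3.4]
finger_gap: 56.4
finger_force: 54.4
```

Emit:
{"api": "play_rows", "payload": {"moves": [[0,0,-0.3,0,0,0,1],[0,0,0,0,0,0,1]]}}

```text
time: 46.4
ee_pos: [599.3, -54.5, 127.3]
ee_rot: [-3.141, 0.0, 0.119]
ft_force: [-0.5, -0.4, -2.4]
finger_gap: 56.0
finger_force: 54.4
```

Emit:
{"api": "play_rows", "payload": {"moves": [[0,0,-0.2,0,0,0,1],[0,0,0,0,0,0,1]]}}

```text
time: 46.6
ee_pos: [599.4, -54.5, 125.4]
ee_rot: [-3.141, 0.0, 0.119]
ft_force: [-0.2, -0.1, -2.3]
finger_gap: 56.7
finger_force: 54.4
```

Emit:
{"api": "play_rows", "payload": {"moves": [[0,0,-0.2,0,0,0,1],[0,0,0,0,0,0,1]]}}

```text
time: 46.8
ee_pos: [599.5, -54.5, 123.5]
ee_rot: [-3.142, 0.0, 0.119]
ft_force: [-0.5, 0.1, -1.0]
finger_gap: 56.4
finger_force: 54.3
```

Emit:
{"api": "play_rows", "payload": {"moves": [[0,0,-0.15,0,0,0,1],[0,0,0,0,0,0,1]]}}

```text
time: 47.0
ee_pos: [599.7, -54.6, 123.1]
ee_rot: [3.141, -0.0, 0.119]
ft_force: [-2.6, -0.2, 3.1]
finger_gap: 56.3
finger_force: 55.0
```

Emit:
{"api": "play_rows", "payload": {"moves": [[0,0,-0.1,0,0,0,1],[0,0,0,0,0,0,1]]}}

```text
time: 47.2
ee_pos: [599.7, -54.6, 122.8]
ee_rot: [3.141, -0.0, 0.119]
ft_force: [-4.8, 1.1, 8.8]
finger_gap: 56.2
finger_force: 55.3
```

The tin is down. I'll release, retreat clear and check.

Emit:
{"api": "play_rows", "payload": {"moves": [[0,0,0.2,0,0,0,1],[0,0,0,0,0,0,-0.8],[0,0,0,0,0,0,-0.8],[0,0,0,0,0,0,-0.8],[0,0,0,0,0,0,-0.8],[0,0,2,0,0,0,-0.9],[0,0,4,0,0,0,-1],[0,0,4,0,0,0,-1],[-1,-4,2,0,0,0,-1],[-1,-4,0,0,0,0,-1]]}}

```text
time: 48.2
ee_pos: [581.9, -135.2, 248.3]
ee_rot: [3.138, -0.007, 0.122]
ft_force: [0.8, -0.3, 0.0]
finger_gap: 85.5
finger_force: 0.0
```

Emit:
{"api": "play_rows", "payload": {"moves": [[-2,-4,0,0,0,0,-1],[-2,-4,0,0,0,0,-1],[-2,-4,0,0,0,0,-1],[-2,-4,0,0,0,0,-1],[-2,-4,0,0,0,0,-1],[0,0,0,0,0,0,-1]]}}

```text
time: 48.8
ee_pos: [476.9, -339.2, 243.0]
ee_rot: [3.14, 0.001, 0.114]
ft_force: [-0.1, -0.0, 0.3]
finger_gap: 85.5
finger_force: 0.0
```

Run:
```python
from h import *
im=grab_frame("scene")[:,:,::-1].copy();t=grab_frame("top")[:,:,::-1].copy()
S=cv2.resize(im[145:225,255:335],None,fx=5,fy=5,interpolation=2)
T=cv2.resize(t[135:225,285:375],None,fx=4.4,fy=4.4,interpolation=2)
h=np.zeros((400,800,3),np.uint8);h[:,:400]=S;h[:396,400:796]=T;cv2.imwrite("pics/end.png",h)
```

```text
(no output)
```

View pics/end.png

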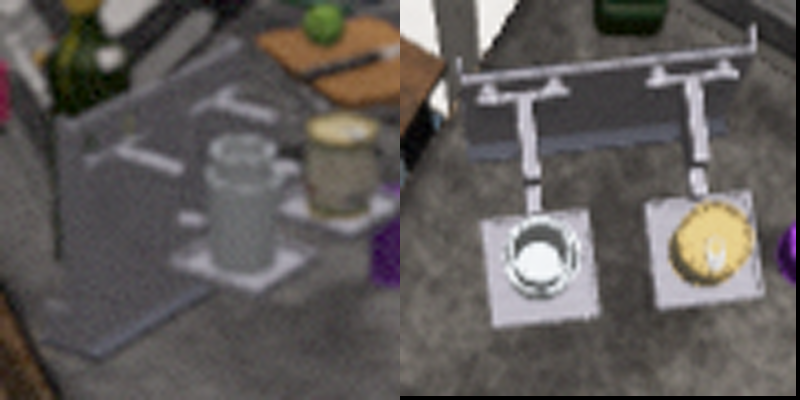

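The final view shows both arms hung, beaker 3 nested in beaker 2 on the left tray at (540,258), and the tin upright on the right tray at (712,243). I'll hand in.

```bash
python3 -c "
from rig import *
print(finish_job())"
```

```text
the job is handed in; nothing more can be done
None
```

Both tray arms hang home on the stand, the two beakers present (sizes 2 and 3) are nested on the left tray, the tin stands upright on the right tray, and the job is handed in; I have no verdict back, and one table touch with shut fingers reached 89 N at the wrist (limit 120 N).

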